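# Book a slot nut back into its screw-cap canister

### The job

Put the loose steel slot nut into the canister whose cap stands open, then swing that cap down flat onto the mouth and twist it clockwise until it is fully tight. Then pick up the scanner, point its red window from in front at the middle of the yellow label on that canister's stand from about 3 to 12 cm away, hold it there steadily for a good second, and lay it the right way up back on its black mat without dropping it. Leave the other canister and everything else where it is.

Things in the scene. Friction and masses are not known exactly. Their poses are not given: they have to be found in the camera images.
- nut: the slot nut: small bare steel T-shaped block, loose on the cork mat; foot 26 (x) x 16 (y) x 9 mm with a rib 26 x 9 x 5 mm along its top, 14 mm high in all; origin under its middle, z up
- parts_mat: fixed brown cork mat 160 (x) x 180 (y) x 4 mm on which the nut, the bracket and the end cap lie; origin under its middle
- scan_mat: fixed black rubber mat 160 (x) x 180 (y) x 4 mm on which the scanner lies; origin under its middle
- scanner: hand-held code scanner lying loose on the black mat: grey straight handle 28 mm wide (y), 26 mm high, x = -65 to +45 mm, then a black head 42 mm wide, 30 mm high, x = +43 to +65 mm, the red window on its end; about 150 g, best gripped across the handle near its middle; origin under its middle, x points out of the window, z up
- scanner_nose (a point): centre of the scanner's red window; x is the line of sight, pointing away from the scanner, z the scanner's up; 65 mm ahead of scanner and 15 mm above it
- open_canister: the canister whose cap stands open (orange cap): white pot fixed in a steel stand, leaning 30 degrees from upright towards its front. Origin at the centre of its underside; z along its axis out of the mouth, y along the hinge, x away from the front towards the hinge. Outside radius 38 mm up to z = 88, then a neck of 26 mm outside and 22.5 mm inside radius, z = 100 to 112 mm; floor 5 mm
- open_mouth (a point): centre of that canister's rim, 112 mm up its axis; axes as the canister's
- open_cap_hinge (a joint): swing of the orange cap's strap about its hinge, a line along the canister's y through its point (43, 0, 110) mm: 0 = cap flat on the mouth, grows as it opens up and back (a positive turn about canister y, z towards x), stop at 2.1 rad; stiff enough to stay where it is left
- open_cap_screw (a joint): turn of the orange cap about its own axis: 0 = tight (stop; the white stripe on the cap then points to the front, -x, at the black mark on the shoulder), grows anticlockwise seen from above as it is loosened, stop at 1.4 rad. Tightening is clockwise seen from above
- open_cap_grip (a point): on the orange cap's axis, 25 mm above its underside, a good height to grip (shut: 137 mm up the canister's axis); moves and turns with the cap, z out of its top. The cap is a round knob of 56 mm diameter, 34 mm tall (to 36 mm above its underside). A 16 mm wide strap runs under it to the hinge: keep the fingertips above the underside when turned that way
- open_label: yellow label with black stripes, 44 (x) x 58 (y) mm, on a plate at the front of the open canister's stand, about 62 mm above the bench; origin at the middle of its face; z straight out of its face, which looks to the front and 45 degrees up; y level along the label
- shut_canister: the other canister, same shape and stand with its own yellow label; its blue cap is shut and tight and stays so; origin and axes as the open canister's
- shut_cap_hinge (a joint): swing of the blue cap, 0 = shut
- shut_cap_screw (a joint): turn of the blue cap, 0 = tight
- tape: yellow tape measure, 60 mm round and 30 mm high, lying on the bench; origin under its middle
- offcut: 110 mm offcut of 40 mm square aluminium slotted bar, lying on the bench behind the canisters; origin under its middle
- driver: screwdriver lying on the bench between the canisters; origin under its middle
- bracket: aluminium angle bracket 36 x 36 x 36 mm on the cork mat, not the nut; origin under its middle
- end_cap: black plastic end cap 40 x 40 mm, 15 mm high with its stub, on the cork mat, not the nut; origin under its middle
Mind the look-alikes: they are no part of the job. There is more than one size of the nut; the one meant has the size given above.

How it is judged (in metres and radians):
On the way, in this order (a step that is already met when the one before it is completed fails the run):
1. the nut lies in the open canister while its cap is still open (x of nut in the frame of open_canister between -0.036 and 0.036 m and y of nut in the frame of open_canister between -0.036 and 0.036 m and z of nut in the frame of open_canister between 0 and 0.085 m and value of joint open_cap_hinge above 1 rad), for 0.2 s.
2. the orange cap lies flat on the mouth, not yet tightened (value of joint open_cap_hinge below 0.08 rad and value of joint open_cap_screw above 0.4 rad), for 0.1 s.
3. the orange cap, flat on the mouth, is turned tight (value of joint open_cap_hinge below 0.08 rad and value of joint open_cap_screw below 0.12 rad), for 0.2 s.
4. the scanner, held in the fingers, points at the middle of that canister's label within 20 mm from 20 to 150 mm away, in front of its face and within 55 degrees of square, steady for 0.8 s (x of open_label in the frame of scanner_nose between 0.02 and 0.15 m and y of open_label in the frame of scanner_nose between -0.02 and 0.02 m and z of open_label in the frame of scanner_nose between -0.02 and 0.02 m and z of scanner_nose in the frame of open_label above 0.01 m and angle between the x axis of scanner and the z axis of open_label, either way round below 0.96 rad and linear speed of scanner below 0.03 m/s and angular speed of scanner below 0.2 rad/s and contact force between the fingers and scanner above 0.5 N), for 0.8 s.
At the end, for the whole second after the job is handed in: The nut lies in the canister, the orange cap is flat on the mouth (within 0.08 rad) and tight (within 0.12 rad of its stop), and the scanner lies at rest, right way up, with its middle over the black mat (all of step 3 and x of nut in the frame of open_canister between -0.036 and 0.036 m and y of nut in the frame of open_canister between -0.036 and 0.036 m and z of nut in the frame of open_canister between 0 and 0.085 m and x of scanner in the frame of scan_mat between -0.08 and 0.08 m and y of scanner in the frame of scan_mat between -0.09 and 0.09 m and z of scanner in the frame of scan_mat below 0.012 m and angle between scanner's own z axis and vertical below 0.15 rad and linear speed of scanner below 0.02 m/s); the robot touches nothing.
It fails at once if the blue cap is turned or lifted (0.15 rad) (value of joint any of shut_cap_hinge, shut_cap_screw above 0.15 rad).
It fails at once if a bystander is moved more than 30 mm (distance of any of tape, offcut, driver, bracket, end_cap from where it was at the start of the episode above 0.03 m).
It fails at once if the scanner is dropped: falling free, faster than 0.5 m/s, more than 20 mm above its mat (contact force between the fingers and scanner below 0.01 N and linear speed of scanner above 0.5 m/s and z of scanner in the frame of scan_mat above 0.024 m).
It also fails if it takes over 72 s, if anything falls off the work surface, if the arm or the gripper's body presses on something with over 40 N, if the wrist force passes 120 N, or if a joint passes its speed limit or range.

### The arm

A 6-joint arm with a two-finger parallel gripper is mounted at the origin on the work surface. World frame = base frame: x ahead of the robot, y to its left, z up, the work surface at z = 0. Lengths are in mm, angles in rad, forces in N, time in s.
With the tool pointing down it reaches from about 350 to 775 mm from the base axis. Payload 7.3 kg.
Tool frame: the origin (TCP) lies midway between the tips of the shut fingers; the grasp point (between the pads) lies 19 mm behind it; z points along the fingers, y is the line along which they close (so a half turn about z gives the same grasp; the last joint's range is limited). The gripper opens to 92 mm and grips with 3 to 60 N. Pads are 19 mm wide; open, the fingers measure 130 mm over their backs; the gripper's body (75 mm by 190 mm) begins 47 mm behind the grasp point.
Start: joints at [-1.448, 0.342, 1.524, -0, 1.275, -0.146], TCP at [139.449, -506.164, 198.641] pointing down, gripper open.
Joint ranges: [-2.53, 2.53], [-0.77, 2.02], [0.04, 2.7], [-1, 4.14], [0.28, 2.66], [-3.11, 3.11]. Speed limits (rad/s): [2.57, 2.57, 3.14, 3.14, 3.14, 3.14].

### API

Orientations are given as a rotation vector (axis times angle).
In Python, from station import monitor, vision, order gives the robot as it stands.
- The arm moves only by the tool move_arm, never from a script. Its arguments are lists of equal length, an entry for each row: "jaw": the closure, from 0 (fully open) to 1 (shut); "delta_pos": the shift along the tool's x, y, z in m, a list of three; "spin": the turn about the tool's z in degrees. A call has 1 to 10 rows; each row shifts and turns the commanded pose from where the row before left it, along the tool's axes as they then stand; what a row does not reach is not made up. A row lasts 1/10 s, in which the tool goes at most 50 mm and 8.59 degrees, less where a joint would pass 70% of its speed; a pose out of reach is approached as far as the arm can. A call with a gripper value outside its range is refused whole. The fingers move at their own pace and stop on an object; "grip_force" is the grip in N (left out, the last holds). Time passes only in rows, so rows that do not move let the fingers close. It gives the time, the measured TCP pose, the force, the opening and the grip force at its end, in the units of the state.
- monitor.get_obs(): the state, without advancing time (a new reading comes with each control period).
- vision.camera(name): name is "scene" or "side" or "wrist"; returns the picture (480x640x3 uint8, blue, green, red); there is no depth.
- vision.get_calibration(name): a dict with "fx", "fy", "cx", "cy" (pixels), "xyz" and "attitude" of the camera in the world. Camera axes: x right, y down, z forward; pixel columns grow to the right and rows downward; lengths in mm; the calibration is good to about 2 mm. A picture is of the moment at which its call begins: read the wrist's pose just before it. get_calibration takes no time and is no camera call; for the wrist camera it gives the pose at the moment of the call.
- order.job_done(): hands the job in; it is judged then, once.
The state is a dict: "t": time; "joint_pos": joint angles; "joint_vel": joint speeds; "joint_efforts": joint torques, N m; "tool_pos": TCP position; "ee_rot": TCP orientation; "wrist_force": force on the tool from outside, world axes, zero at the start; "ft_torque": the same for the moment, N m; "finger_gap": finger opening in mm; "gripper_force": force on a finger pad.
Only numpy, scipy, OpenCV 4.12 (cv2) and the standard library are available. Lean on these libraries where they do the work, as an engineer would, in place of code of your own. Each camera call takes 0.05 s, during which the arm holds its last target. There are 200 camera calls.

## Working session

There is one attempt and no reset: what is moved stays moved. The work goes in short steps, Python scripts to look and compute and a tool call to move; the robot and the scene stay as the last step left them, time stands still between calls to the robot, and variables do not carry over. Pictures are saved under pics/ and viewed, at most 10 in all, crops included, and the job is handed in when it is done.

Besides the shell and the picture viewer there is one more tool, called after "Request:" by a JSON object that holds its "api" and its "payload". move_arm: Moves the arm, as the interface text tells. Its arguments: {"type":"object","properties":{"jaw":{"type":"array"},"delta_pos":{"type":"array"},"spin":{"type":"array"},"grip_force":{"type":"number"}},"required":["jaw","delta_pos","spin"]}

```bash
mkdir -p pics; ls; python3 - <<'E'
from station import monitor, vision, order
import cv2
o=monitor.get_obs(); print({k:o[k] for k in('t','tool_pos','ee_rot','finger_gap')})
for n in('scene','side','wrist'):
    c=vision.get_calibration(n); print(n,c)
    cv2.imwrite(f'pics/{n}0.png',vision.camera(n))
E
```

```text
pics
{'t': 0.0, 'tool_pos': array([ 139.37015837, -505.69354915,  197.94101267]), 'ee_rot': array([-3.11173773e+00, -4.20754500e-01,  3.08297095e-05]), 'finger_gap': 91.48902797907334}
scene {'fx': 441.16821096573653, 'fy': 441.16821096573653, 'cx': 324.75071151571535, 'cy': 244.71575715057202, 'xyz': array([1066.60526022,  342.59771603,  928.70107407]), 'attitude': array([-1.28056482, -2.36217148,  0.86773003])}
side {'fx': 576.0201133881606, 'fy': 576.0201133881606, 'cx': 313.23541601501074, 'cy': 234.84886134472987, 'xyz': array([429.15016174, 917.82432666, 812.31993006]), 'attitude': array([-0.12042314,  2.76525406, -1.40007122])}
wrist {'fx': 377.59032460031085, 'fy': 377.59032460031085, 'cx': 321.17566947112795, 'cy': 238.0048360606361, 'xyz': array([ 221.16733836, -483.86128853,  382.57960792]), 'attitude': array([ 2.29101733, -1.74508864, -0.27826196])}
```

View pics/scene0.png

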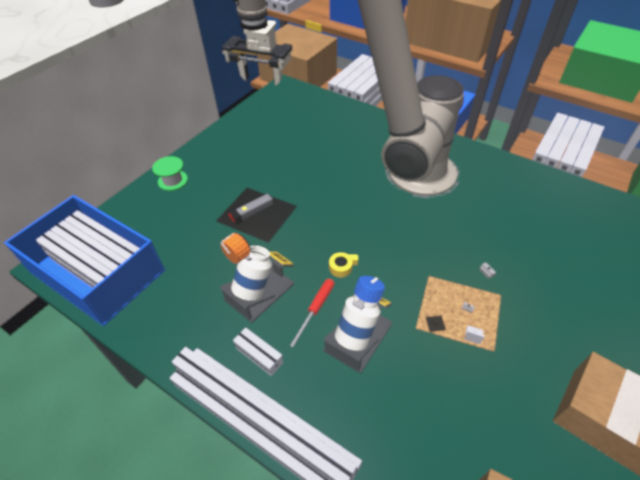

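View pics/side0.png

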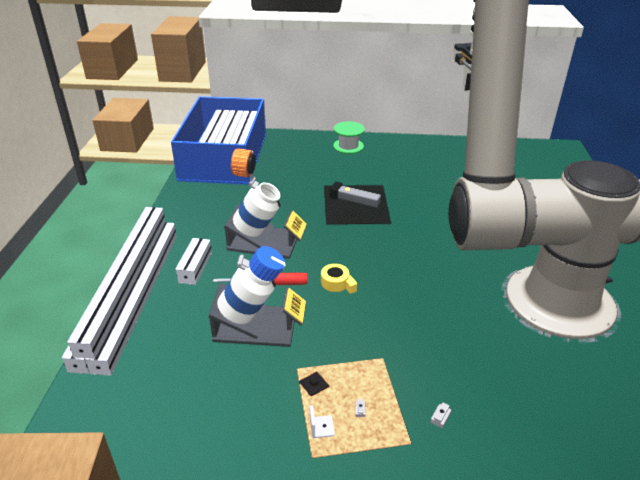

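The nut has two candidates. One lies on the cork mat (side 360,407 and scene 467,308). The other is bigger and lies off the mat on the bench (side 440,414 and scene 487,269). The description says the nut is on the cork, so I'll check that one in an enlarged crop.

```bash
cat > h.py <<'E'
import numpy as np, cv2
from scipy.spatial.transform import Rotation as R
from station import monitor, vision, order
def cal(n):
    return vision.get_calibration(n)
def ray(c,uv):
    d=np.array([(uv[0]-c['cx'])/c['fx'],(uv[1]-c['cy'])/c['fy'],1.])
    d=R.from_rotvec(c['attitude']).apply(d); return c['xyz'],d/np.linalg.norm(d)
def onz(c,uv,z):
    o,d=ray(c,uv); return o+d*(z-o[2])/d[2]
def tri(obs):
    A=0;b=0
    for c,uv in obs:
        o,d=ray(c,uv);P=np.eye(3)-np.outer(d,d);A=A+P;b=b+P@o
    return np.linalg.solve(A,b)
def proj(c,p):
    q=R.from_rotvec(c['attitude']).inv().apply(np.atleast_2d(p)-c['xyz'])
    return np.c_[q[:,0]/q[:,2]*c['fx']+c['cx'],q[:,1]/q[:,2]*c['fy']+c['cy']]
E
python3 - <<'E'
from h import *
S=cv2.imread('pics/scene0.png');D=cv2.imread('pics/side0.png')
t=lambda I,x,y,w,h:cv2.resize(I[y:y+h,x:x+w],(400,300),interpolation=cv2.INTER_CUBIC)
cv2.imwrite('pics/c1.png',np.vstack([np.hstack([t(D,300,350,160,120),t(S,415,250,100,75)]),np.hstack([t(D,210,145,120,90),t(S,210,180,120,90)])]))
for a,b in(((467,308),(360,407)),((487,269),(440,414))):
    print(tri([(cal('scene'),a),(cal('side'),b)]))
E
```

```text
[405.56100273 308.95638993   9.89456793]
[271.77090092 310.1908077   12.58665501]
```

View pics/c1.png

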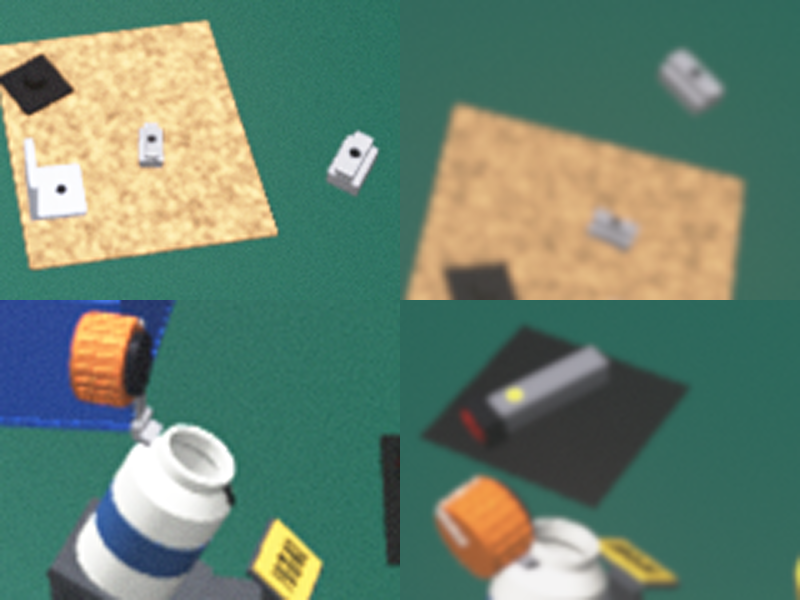

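The cork-mat nut is the small one: its hole is at side (361,405.6) and scene (469,305.5), and the rival on the bench is clearly larger. The crop also shows the orange cap fully open, the mouth, the label and the scanner.

```bash
python3 - <<'E'
from h import *
np.set_printoptions(precision=1,suppress=True)
s,d=cal('scene'),cal('side')
ts=lambda x,y:(210+x*.3,180+(y)*.3)
td=lambda x,y:(210+x*.3,145+y*.3)
print('nut',tri([(s,(469,305.5)),(d,(360.8,405.6))]),onz(d,(360.8,405.6),18),onz(s,(469,305.5),18))
print('nut ends side',onz(d,(300+151*.4,350+124*.4),18),onz(d,(300+150*.4,350+157*.4),18))
print('mouth',tri([(s,ts(160,240)),(d,td(199,157))]))
print('label',tri([(s,ts(240,261)),(d,td(285,262))]))
print('shut label',tri([(s,(385,302)),(d,(294,305))]))
print('blue cap',tri([(s,(370,288)),(d,(267,263))]))
print('orange cap top c',tri([(s,ts(62,232)),(d,td(80,57))]))
print('scanner nose',onz(s,ts(76,127),19),'rear top',onz(s,ts(197,56),30))
print('yellow dot',onz(s,ts(114,95),30))
print('mat corners',[onz(s,ts(*p),4) for p in((125,26),(288,87),(195,206),(21,137))])
# red nose & label masks
for n in('scene','side'):
    I=cv2.cvtColor(cv2.imread(f'pics/{n}0.png'),cv2.COLOR_BGR2HSV)
    for nm,lo,hi in(('orange',(5,150,120),(16,255,255)),('yellow',(20,150,120),(32,255,255))):
        k,l,st,ce=cv2.connectedComponentsWithStats(cv2.inRange(I,lo,hi))
        print(n,nm,[(ce[i],st[i][4]) for i in range(1,k) if st[i][4]>40])
E
```

```text
nut [403.8 311.4  18.6] [403.4 310.4  18. ] [403.9 311.8  18. ]
nut ends side [404.3 298.4  18. ] [404.4 324.8  18. ]
mouth [ 618.5 -145.8  138.8]
label [ 561.4 -126.8   69.7]
shut label [536.  147.2  76.5]
blue cap [581.1 127.8 162.7]
orange cap top c [ 691.2 -154.4  209.4]
scanner nose [ 492.  -358.7   19. ] rear top [ 375.6 -317.3   30. ]
yellow dot [ 452.4 -347.7   30. ]
mat corners [array([ 360.1, -417. ,    4. ]), array([ 343.3, -243.9,    4. ]), array([ 497.8, -227.7,    4. ]), array([ 517.4, -402.4,    4. ])]
scene orange [(array([236.7, 247.4]), np.int32(444))]
scene yellow [(array([313.2,  25.2]), np.int32(113)), (array([279.8, 259. ]), np.int32(52)), (array([341.9, 264.4]), np.int32(314))]
side orange [(array([239.9, 165.2]), np.int32(279))]
side yellow [(array([295.9, 225. ]), np.int32(104)), (array([338. , 285.3]), np.int32(294)), (array([295.4, 304.6]), np.int32(135))]
```

```bash
cat >> h.py <<'E'
import math
def pose():
    o=monitor.get_obs(); r=R.from_rotvec(o['ee_rot']).as_matrix()
    return o['tool_pos'],math.degrees(math.atan2(r[1,0],r[0,0])),o
def plan(target,yaw,n,start=None):
    "n equal rows: shift (m) in tool axes as they stand, then spin(deg). tool z down"
    p,y0=start or pose()[:2]
    d=(np.array(target)-p)/n; dy=(yaw-y0+180)%360-180
    rows=[]
    for i in range(n):
        a=math.radians(y0+dy*i/n); c,s=math.cos(a),math.sin(a)
        rows.append([round(v/1000,4) for v in(c*d[0]+s*d[1],s*d[0]-c*d[1],-d[2])])
    print('from',np.round(p,1),round(y0,1),'spin/row',round(-dy/n,2)); print(rows)
E
python3 - <<'E'
from h import *
print(R.from_rotvec(cal('wrist')['attitude']).as_matrix().round(2))
plan((450,-140,330),0,10)
E
```

```text
[[ 0.27 -0.92 -0.3 ]
 [-0.96 -0.25 -0.08]
 [-0.    0.31 -0.95]]
from [ 139.4 -505.8  198.1] 15.4 spin/row 1.54
[[np.float64(0.0397), np.float64(-0.027), np.float64(-0.0132)], [np.float64(0.0389), np.float64(-0.0281), np.float64(-0.0132)], [np.float64(0.0381), np.float64(-0.0291), np.float64(-0.0132)], [np.float64(0.0374), np.float64(-0.0301), np.float64(-0.0132)], [np.float64(0.0365), np.float64(-0.0311), np.float64(-0.0132)], [np.float64(0.0357), np.float64(-0.0321), np.float64(-0.0132)], [np.float64(0.0348), np.float64(-0.033), np.float64(-0.0132)], [np.float64(0.0339), np.float64(-0.034), np.float64(-0.0132)], [np.float64(0.033), np.float64(-0.0349), np.float64(-0.0132)], [np.float64(0.032), np.float64(-0.0357), np.float64(-0.0132)]]
```

Request:
{"api": "move_arm", "payload": {"jaw": [0,0,0,0,0,0,0,0,0,0], "delta_pos": [[0,0,-0.03],[0,0,-0.03],[0.03,-0.03,-0.01],[0.03,-0.03,-0.01],[0.035,-0.03,-0.01],[0.035,-0.03,-0.01],[0.035,-0.03,-0.01],[0.035,-0.03,-0.01],[0.035,-0.03,-0.01],[0.035,-0.03,0]], "spin": [7.7,7.7,0,0,0,0,0,0,0,0]}}

```text
t: 1.15
tool_pos: [411.0, -264.9, 329.9]
ee_rot: [3.14, -0.0, 0.003]
wrist_force: [0.1, 0.7, 1.0]
finger_gap: 91.7
gripper_force: 0.0
```

Request:
{"api": "move_arm", "payload": {"jaw": [0,0,0,0,0,0], "delta_pos": [[0.03,-0.03,0],[0.03,-0.03,0],[0.035,-0.03,0],[0.035,-0.036,0],[0,0,0],[0,0,0]], "spin": [0,0,0,0,0,0]}}

```text
t: 1.75
tool_pos: [539.5, -139.4, 327.8]
ee_rot: [-3.141, -0.004, 0.003]
wrist_force: [-0.7, -0.4, 0.5]
finger_gap: 91.8
gripper_force: 0.0
```

```bash
python3 - <<'E'
from h import *
c=cal('wrist');I=vision.camera('wrist');cv2.imwrite('pics/w1.png',I);import pickle;pickle.dump(c,open('w1.pkl','wb'));print(pose()[:2])
E
```

```text
(array([ 538.98522218, -140.35270751,  328.1427556 ]), 0.0346576264557585)
```

View pics/w1.png

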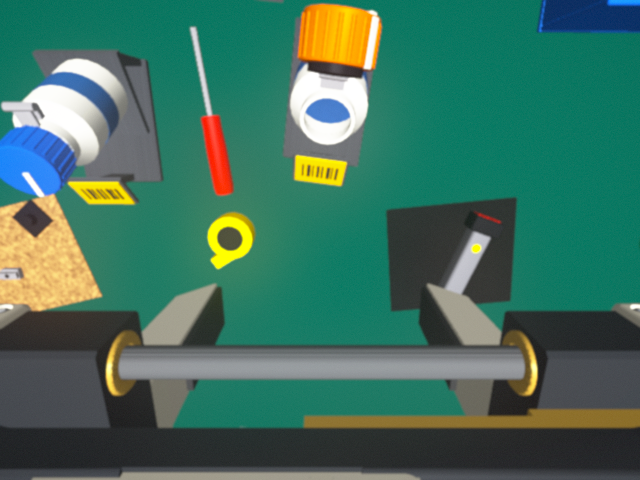

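The wrist view shows the open canister's mouth near (328,110), its label at (320,171), the cap at (338,40) with the white stripe on its right, and the scanner's head at (484,222). I'll enlarge it for keypoints.

```bash
python3 - <<'E'
from h import *
I=cv2.imread('pics/w1.png')
a=cv2.resize(I[0:200,270:400],None,fx=3,fy=3,interpolation=cv2.INTER_CUBIC)
b=cv2.resize(I[195:315,380:517],(410,359),interpolation=cv2.INTER_CUBIC)
b=cv2.copyMakeBorder(b,0,241,0,0,cv2.BORDER_CONSTANT)
cv2.imwrite('pics/c2.png',np.hstack([a,b]))
E
```

```text
(no output)
```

View pics/c2.png

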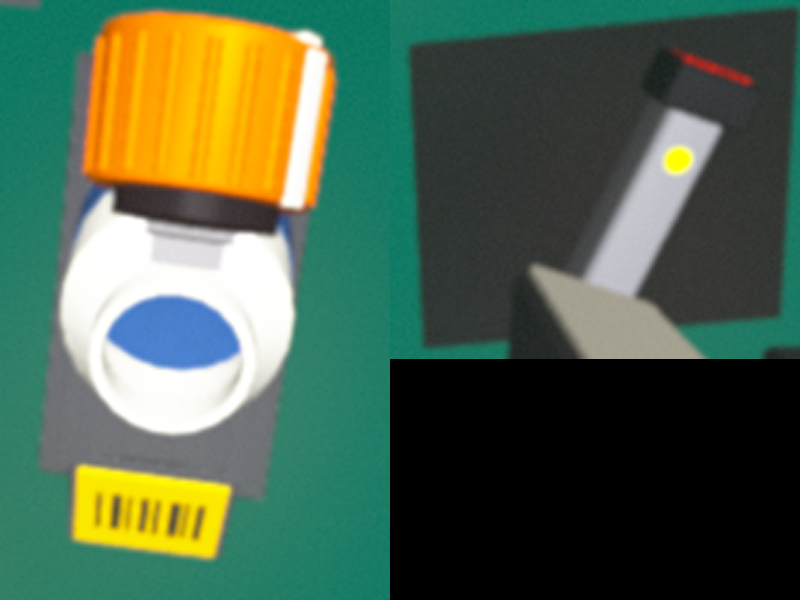

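```bash
cat > fit.py <<'E'
from h import *
import pickle
from scipy.optimize import least_squares
np.set_printoptions(precision=1,suppress=True)
s,d,w=cal('scene'),cal('side'),pickle.load(open('w1.pkl','rb'))
W=lambda x,y:(270+x/3,y/3)
def rot(yaw): return R.from_euler('z',yaw,degrees=True).as_matrix()
L=30*math.pi/180
def model(p):
    mouth=p[:3]; Z=rot(p[3]); lab=mouth+Z@np.array([-p[4],0,0]); lab[2]=p[5]
    C=Z@R.from_euler('y',-30,degrees=True).as_matrix()  # canister frame
    n=Z@np.array([-1,0,1])/2**.5; u=Z@np.array([1,0,1])/2**.5; v=Z@np.array([0,1,0])
    return mouth,C,lab,u,v
def res(p):
    m,C,lab,u,v=model(p)
    k=[lab+22*a*u+29*b*v for a,b in((1,1),(1,-1),(-1,-1),(-1,1))]
    t=[W(80,466),W(231,487),W(216,558),W(72,540)]
    r=[proj(w,k)-t, proj(w,m)-[W(174,351)], (proj(s,m)-[(258,252)])*.7,(proj(d,m)-[(269.7,192.1)])*.7,(proj(s,lab)-[(281,258.6)])*.7,(proj(d,lab)-[(295.7,224.3)])*.7]
    return np.concatenate([x.ravel() for x in r])
f=least_squares(res,[618,-146,139,-9,57,65]); print(f.x, f.fun)
p=f.x
if __name__=='__main__':
    m,C,lab,u,v=model(p)
    o=m-112*C[:,2]; print('origin',o,'label',lab)
    for ang in (1.9,2.1):
        H=o+C@[43,0,110]; K=C@R.from_euler('y',ang).as_matrix()
        g=H+K@[-43,0,2+25]; top=H+K@[-43,0,38]; b=H+K@[-43,0,4]
        P=np.array([g,top,b]); print(ang,P, 'wrist crop',(proj(w,P)-[270,0])*3,'side',proj(d,g),'scene',proj(s,g))
    q=lambda x,y:(380+(x-390)*137/410,195+y*120/359)
    for nm,xy,z in(('headTL',(664,47),34),('headTR',(752,85),34),('handle far L',(668,108),30),('far R',(722,125),30),('near L',(583,280),30),('near R',(632,296),30),('dot',(678,160),30)): print(nm,onz(w,q(*xy),z))
    for xy in((411,46),(798,10),(779,316),(425,346)): print('mat',onz(w,q(*xy),4))
    print('nut hole',onz(w,(11,273),18))
E
python3 fit.py
```

```text
[ 622.  -145.7  139.5   -7.4   62.    61.5] [-0.6  0.9 -0.2  0.7 -0.7 -0.9  0.9 -1.   0.   0.6 -0.7  0.6 -1.1 -0.3
 -1.4 -0.6  0.3 -0. ]
origin [ 677.5 -152.9   42.5] label [ 560.5 -137.6   61.5]
1.9 [[ 677.9 -152.9  206.7]
 [ 688.6 -154.3  208.8]
 [ 655.6 -150.   202.3]] wrist crop [[210.7 111.8]
 [217.8  59.7]
 [196.6 214.5]] side [[241.3 162.1]] scene [[233.7 248.7]]
2.1 [[ 686.9 -154.1  202.2]
 [ 697.8 -155.5  202.1]
 [ 664.1 -151.1  202.3]] wrist crop [[215.2  74.3]
 [222.   23.2]
 [201.6 177.2]] side [[237.5 163.5]] scene [[230.9 252.6]]
headTL [ 506.2 -335.1   34. ]
headTR [ 489.1 -375.9   34. ]
handle far L [ 477.2 -342.1   30. ]
far R [ 469.3 -367.3   30. ]
near L [ 392.7 -312.9   30. ]
near R [ 384.4 -336.9   30. ]
dot [ 452.6 -349.7   30. ]
mat [ 498.9 -230.5    4. ]
mat [ 516.3 -406.5    4. ]
mat [ 360.6 -422.3    4. ]
mat [ 343.3 -246.3    4. ]
nut hole [409.7 301.1  18. ]
```

Request:
{"api": "move_arm", "payload": {"jaw": [0,0,0,0,0,0.5,0.55,0.55,0.55,0.55], "delta_pos": [[-0.0135,-0.045,0],[-0.0135,-0.045,0],[-0.0135,-0.045,0],[-0.0135,-0.045,0],[-0.0135,-0.045,0],[-0.0135,-0.045,0],[-0.0135,-0.045,0],[-0.0135,-0.045,0],[-0.0135,-0.045,0],[-0.0135,-0.045,0]], "spin": [0,0,0,0,0,0,0,0,0,0]}}

```text
t: 2.8
tool_pos: [403.9, 309.7, 329.1]
ee_rot: [3.142, -0.004, 0.002]
wrist_force: [0.7, 0.4, 0.3]
finger_gap: 56.4
gripper_force: 0.0
```

Request:
{"api": "move_arm", "payload": {"jaw": [0.55,0.55,0.55,0.55,0.55,0.55,0.55,0.55,0.55,0.55], "delta_pos": [[0,0,0.02],[0,0,0.02],[0,0,0.02],[0,0,0.02],[0,0,0.02],[0,0,0.02],[0,0,0.02],[0,0,0.02],[0,0,0.02],[0,0,0.02]], "spin": [-8.5,-8.5,-8.5,-8.5,-8.5,-8.5,-8.5,-8.5,-8.5,-8.5]}}

```text
t: 3.8
tool_pos: [405.0, 308.0, 128.2]
ee_rot: [2.312, 2.126, 0.001]
wrist_force: [0.5, 0.2, -0.4]
finger_gap: 41.7
gripper_force: 0.0
```

Request:
{"api": "move_arm", "payload": {"jaw": [0.55,0.55,0.55], "delta_pos": [[0,0,0.02],[0,0,0.01],[0,0,0]], "spin": [-5,0,0]}}

```text
t: 4.1
tool_pos: [404.0, 308.3, 97.8]
ee_rot: [-2.226, -2.216, 0.004]
wrist_force: [-0.5, 1.0, 0.6]
finger_gap: 41.4
gripper_force: 0.0
```

```bash
python3 - <<'E'
from h import *
print(pose()[:2],pose()[2]['finger_gap'])
c=cal('wrist');I=vision.camera('wrist');cv2.imwrite('pics/w2.png',I)
print('nut proj',proj(c,[(404,311,18),(404,324,18),(404,298,18)]))
import fit
from fit import s,d,w,model,p
o,C,lab,u,v=model(p); o=o-112*C[:,2]; H=o+C@[43,0,110]
t=np.linspace(0,2*np.pi,60)
for n,cc in(('scene0',s),('side0',d),('w1',w)):
    I=cv2.cvtColor(cv2.imread(f'pics/{n}.png'),cv2.COLOR_BGR2HSV)
    m=cv2.inRange(I,(4,130,100),(18,255,255)); k,l,st,ce=cv2.connectedComponentsWithStats(m)
    cand=[]
    for i in range(1,k):
        if st[i][4]>200: cand.append((st[i][4],i))
    g=[]
    for ang in(1.7,1.8,1.9,2.0,2.1):
        K=C@R.from_euler('y',ang).as_matrix()
        P=np.vstack([H+(K@np.c_[-43+28*np.cos(t),28*np.sin(t),0*t+z].T).T for z in(4,38)])
        h=cv2.convexHull(proj(cc,P).astype(np.float32)); M=np.zeros(m.shape,np.uint8); cv2.fillConvexPoly(M,h.astype(int),255)
        g.append(max((np.sum((M>0)&(l==i))/np.sum((M>0)|(l==i)),tuple(ce[i].round(1))) for _,i in cand)+(h.mean((0,1)).round(1),))
    print(n,[(round(float(x[0]),3)) for x in g])
E
```

```text
(array([404.02947733, 308.25058642,  97.75040966]), 89.75508327781526) 41.38789189212852
nut proj [[320.61973538 232.00256969]
 [320.53142168 214.78387238]
 [320.70551011 248.72624041]]
[ 622.  -145.7  139.5   -7.4   62.    61.5] [-0.6  0.9 -0.2  0.7 -0.7 -0.9  0.9 -1.   0.   0.6 -0.7  0.6 -1.1 -0.3
 -1.4 -0.6  0.3 -0. ]
scene0 [0.575, 0.673, 0.724, 0.714, 0.592]
side0 [0.365, 0.483, 0.604, 0.631, 0.577]
w1 [0.123, 0.146, 0.178, 0.221, 0.195]
```

View pics/w2.png

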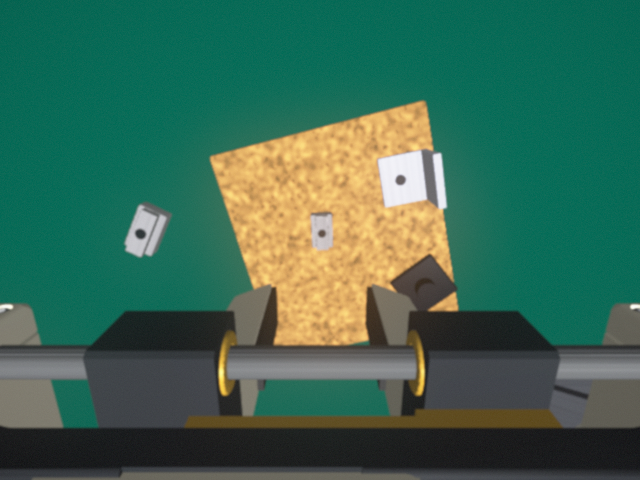

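The nut is at (321,233) in the wrist picture, within 1 px of the prediction, and the end cap and bracket are well clear. Descending to grasp it.

Request:
{"api": "move_arm", "payload": {"jaw": [0.55,0.55,0.55,0.55,1,1,1,1,1,1], "delta_pos": [[0.002,0,0.03],[0,0,0.03],[0,0,0.025],[0,0,0.006],[0,0,0],[0,0,0],[0,0,0],[0,0,0],[0,0,0],[0,0,0]], "spin": [0,0,0,0,0,0,0,0,0,0], "grip_force": 20}}

```text
t: 5.15
tool_pos: [404.5, 311.8, 7.9]
ee_rot: [2.221, 2.221, 0.001]
wrist_force: [0.6, -0.5, 0.6]
finger_gap: 1.4
gripper_force: 0.0
```

Request:
{"api": "move_arm", "payload": {"jaw": [1,1,1,1,1,1,1,1,1,1], "delta_pos": [[0,0,0],[0,0,-0.01],[0,0,-0.03],[0,0,-0.04],[0,0,-0.04],[0,0,-0.04],[0,0,-0.04],[0,0,-0.04],[0,0,-0.02],[0,0,0]], "spin": [0,0,0,0,0,0,0,0,0,0]}}

```text
t: 6.15
tool_pos: [405.4, 312.4, 271.6]
ee_rot: [2.22, 2.22, 0.011]
wrist_force: [0.4, 0.0, 0.1]
finger_gap: 0.6
gripper_force: 0.0
```

```bash
python3 - <<'E'
from h import *
print(pose()[:2])
c=cal('wrist');I=vision.camera('wrist');D=vision.camera('side')
print('nut proj',proj(c,[(404.5,310.5,18)]),c['xyz'])
a=I[130:280,220:420];b=D[350:460,290:460]
cv2.imwrite('pics/c3.png',np.vstack([cv2.resize(a,(800,600))[:400:,:],cv2.resize(b,(800,518))[100:300]]));cv2.imwrite('pics/w3.png',I)
E
```

```text
(array([405.4142902 , 312.39365106, 271.6462702 ]), 90.00508302455852)
nut proj [[318.52905153 193.11221515]] [404.65965562 395.79036142 456.47563223]
```

View pics/w3.png

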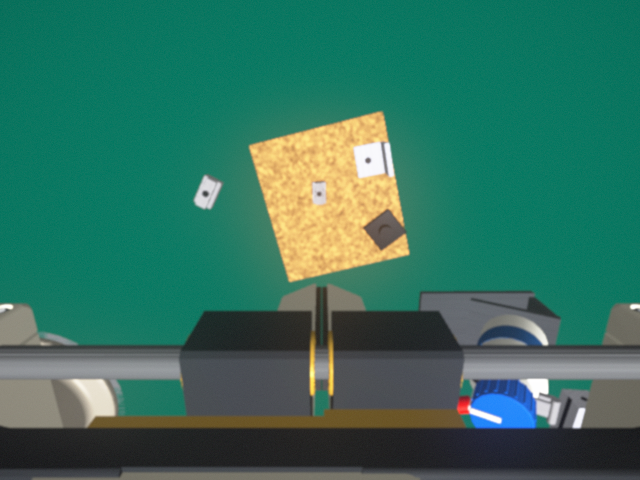

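The nut did not move and is still at (319,193). The fingers must have closed above it, so I'll descend at part opening and feel for the mat.

Request:
{"api": "move_arm", "payload": {"jaw": [0.65,0.65,0.65,0.65,0.65,0.65,0.65,0.65,0.65,0.65], "delta_pos": [[0,0,0.03],[-0.001,-0.001,0.04],[0,0,0.04],[0,0,0.04],[0,0,0.04],[0,0,0.04],[0,0,0.02],[0,0,0.012],[0,0,0],[0,0,0]], "spin": [0,0,0,0,0,0,0,0,0,0]}}

```text
t: 7.25
tool_pos: [403.5, 310.8, 5.9]
ee_rot: [2.221, 2.221, 0.0]
wrist_force: [-0.3, -0.3, 0.1]
finger_gap: 32.2
gripper_force: 0.0
```

Request:
{"api": "move_arm", "payload": {"jaw": [0.65,0.65,0.65,0.65,0.65], "delta_pos": [[0,0,0.001],[0,0,0.001],[0,0,0.001],[0,0,0],[0,0,0]], "spin": [0,0,0,0,0]}}

```text
t: 7.75
tool_pos: [403.4, 310.7, 2.8]
ee_rot: [2.221, 2.221, 0.0]
wrist_force: [-0.7, 0.5, -0.1]
finger_gap: 32.2
gripper_force: 0.0
```

Request:
{"api": "move_arm", "payload": {"jaw": [0.65,0.65,0.65,0.65,0.65], "delta_pos": [[0,0,0.001],[0,0,0.001],[0,0,0.001],[0,0,0],[0,0,0]], "spin": [0,0,0,0,0]}}

```text
t: 8.25
tool_pos: [403.2, 310.7, -0.5]
ee_rot: [2.221, 2.222, -0.0]
wrist_force: [-0.2, -0.5, -1.0]
finger_gap: 32.6
gripper_force: 0.0
```

```bash
python3 - <<'E'
from h import *
p,y,o=pose();print(p,o['wrist_force'])
# extent of shut fingers / open fingers seen from the side cameras
D=vision.camera('side');S=vision.camera('scene')
print(proj(cal('side'),p),proj(cal('scene'),p))
t=lambda I,q:cv2.resize(I[int(q[1])-50:int(q[1])+25,int(q[0])-50:int(q[0])+50],(400,300),interpolation=cv2.INTER_CUBIC)
q1=proj(cal('side'),p)[0];q2=proj(cal('scene'),p)[0]
cv2.imwrite('pics/c4.png',np.hstack([t(D,q1),t(S,q2)]))
E
```

```text
[403.24883998 310.65163113  -0.51148833] [-0.23293553 -0.46345412 -0.96903604]
[[360.3286805  412.65988402]] [[466.84384334 309.17035604]]
```

View pics/c4.png

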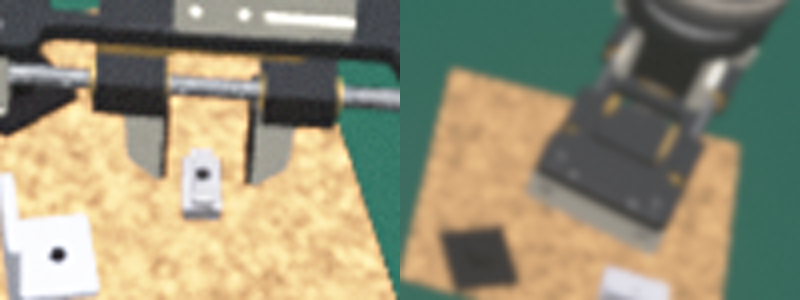

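The picture shows the fingertips straddling the nut but well above the mat, so the open tips sit higher than the nominal TCP. I'll keep feeling downward.

Request:
{"api": "move_arm", "payload": {"jaw": [0.65,0.65,0.65,0.65,0.65], "delta_pos": [[0,0,0.001],[0,0,0.001],[0,0,0.001],[0,0,0.001],[0,0,0]], "spin": [0,0,0,0,0]}}

```text
t: 8.85
tool_pos: [403.2, 310.6, -4.6]
ee_rot: [2.221, 2.221, -0.001]
wrist_force: [-0.4, -0.5, -0.9]
finger_gap: 32.6
gripper_force: 0.0
```

Request:
{"api": "move_arm", "payload": {"jaw": [0.65,0.65,0.65,0.65,0.65], "delta_pos": [[0,0,0.001],[0,0,0.001],[0,0,0.001],[0,0,0.001],[0,0,0]], "spin": [0,0,0,0,0]}}

```text
t: 9.35
tool_pos: [403.2, 310.6, -8.6]
ee_rot: [-2.221, -2.221, 0.001]
wrist_force: [0.0, -0.2, 0.5]
finger_gap: 32.0
gripper_force: 0.0
```

Request:
{"api": "move_arm", "payload": {"jaw": [0.75,0.75,0.75,0.75], "delta_pos": [[0,0,0],[0,0,0.001],[0,0,0.001],[0,0,0]], "spin": [0,0,0,0]}}

```text
t: 9.75
tool_pos: [403.2, 310.6, -10.6]
ee_rot: [2.221, 2.221, -0.0]
wrist_force: [-0.6, 0.7, 0.2]
finger_gap: 22.6
gripper_force: 0.0
```

Request:
{"api": "move_arm", "payload": {"jaw": [0.75,0.75,0.75,0.75], "delta_pos": [[0,0,0.001],[0,0,0.001],[0,0,0.001],[0,0,0]], "spin": [0,0,0,0]}}

```text
t: 10.15
tool_pos: [403.2, 310.6, -13.6]
ee_rot: [2.221, 2.221, -0.0]
wrist_force: [-0.4, 0.1, 0.1]
finger_gap: 23.0
gripper_force: 0.0
```

Request:
{"api": "move_arm", "payload": {"jaw": [0.75,0.75,0.75,0.75], "delta_pos": [[0,0,0.001],[0,0,0.001],[0,0,0.001],[0,0,0]], "spin": [0,0,0,0]}}

```text
t: 10.55
tool_pos: [403.2, 310.6, -16.6]
ee_rot: [2.221, 2.221, -0.0]
wrist_force: [-0.1, -1.0, 0.3]
finger_gap: 22.7
gripper_force: 0.0
```

Request:
{"api": "move_arm", "payload": {"jaw": [1,1,1,1,1], "delta_pos": [[0,0,0],[0,0,0],[0,0,0],[0,0,0],[0,0,0]], "spin": [0,0,0,0,0], "grip_force": 6}}

```text
t: 11.05
tool_pos: [403.3, 310.7, -16.4]
ee_rot: [2.221, 2.221, -0.0]
wrist_force: [-0.4, 0.0, 0.0]
finger_gap: 15.6
gripper_force: 6.0
```

Gripped: the gap is 15.6 mm, which is the nut's foot. I'll firm the grip and lift, and work out where the real tips are.

Request:
{"api": "move_arm", "payload": {"jaw": [1,1,1,1,1,1,1,1,1,1], "delta_pos": [[0,0,0],[0,0,0],[0,0,-0.01],[0,0,-0.03],[0,0,-0.04],[0,0,-0.04],[0,0,-0.04],[0,0,-0.04],[0,0,-0.04],[0,0,-0.04]], "spin": [0,0,0,0,0,0,0,0,0,0], "grip_force": 20}}

```text
t: 12.05
tool_pos: [402.8, 310.4, 266.2]
ee_rot: [2.221, 2.221, 0.001]
wrist_force: [0.8, 0.5, -1.3]
finger_gap: 14.4
gripper_force: 20.0
```

```bash
python3 - <<'E'
from h import *
np.set_printoptions(precision=1,suppress=True)
p,y,o=pose();print(p,y,o['finger_gap'],o['gripper_force'])
d=cal('side')
for uv in((350.8,407.2),(372,408.4)):
    O,r=ray(d,uv)
    for yy in(301,320): q=O+r*(yy-O[1])/r[1]; print('tip',uv,yy,q)
c=cal('wrist');print('TCP px',proj(c,p), proj(c,p+[0,9.5,22]),proj(c,p+[0,9.5,20]),proj(c,p+[0,9.5,28]))
I=vision.camera('wrist');cv2.imwrite('pics/w4.png',I)
cv2.imwrite('pics/c5.png',cv2.resize(I[230:350,240:400],(800,600),interpolation=cv2.INTER_CUBIC))
E
```

```text
[402.8 310.4 266.2] 90.00221546695643 14.38654199773683 19.99944180250168
tip (350.8, 407.2) 301 [419.6 301.   -0.6]
tip (350.8, 407.2) 320 [419.9 320.   24.5]
tip (372, 408.4) 301 [383.8 301.    0.3]
tip (372, 408.4) 320 [385.2 320.   25.3]
TCP px [[320.3 281. ]] [[320.2 282. ]] [[320.2 280.3]] [[320.2 287.6]]
```

View pics/c5.png

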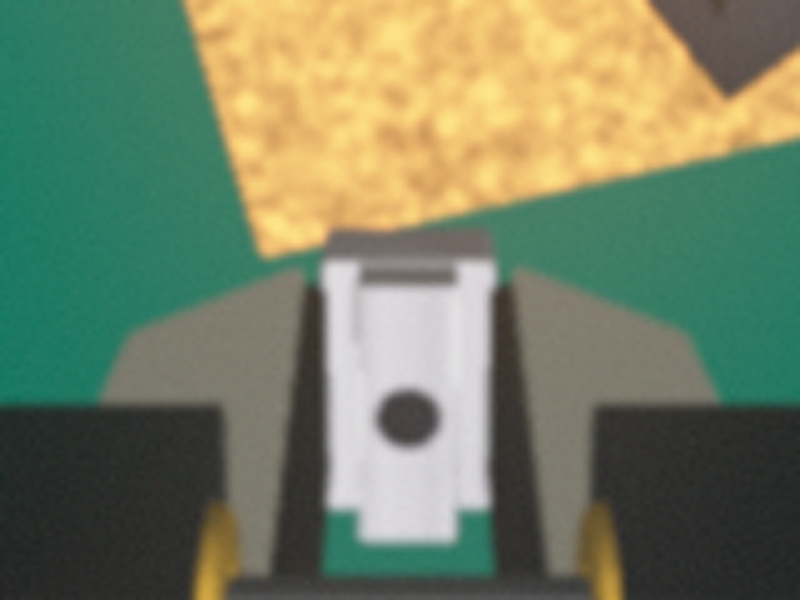

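The nut is held square between the pads and is well seated. The real tips turn out to be about 24 mm behind the reported TCP, confirmed by the side view, the wrist view and touch. I'll use that offset from here on and carry the nut to the mouth.

Request:
{"api": "move_arm", "payload": {"jaw": [1,1,1,1,1,1,1,1,1,1], "delta_pos": [[0,0,-0.014],[0,0,-0.02],[0,0,-0.02],[0,0,0],[0,0,0],[0,0,0],[0,0,0],[0,0,0],[0,0,0],[0,0,0]], "spin": [8.2,8.2,8.2,8.2,8.2,8.2,8.2,8.2,8.2,8.2]}}

```text
t: 13.1
tool_pos: [402.9, 310.5, 318.0]
ee_rot: [-3.135, -0.21, -0.0]
wrist_force: [0.6, -0.7, -0.9]
finger_gap: 14.6
gripper_force: 20.0
```

Request:
{"api": "move_arm", "payload": {"jaw": [1,1,1,1,1,1,1,1,1,1], "delta_pos": [[0,0,0],[0,0,0],[0.025,0.039,0],[0.025,0.039,0],[0.025,0.039,0],[0.025,0.039,0],[0.025,0.039,0],[0.025,0.039,0],[0.025,0.039,0],[0.025,0.039,0]], "spin": [7.7,7.7,0,0,0,0,0,0,0,0]}}

```text
t: 14.1
tool_pos: [561.6, -26.2, 318.2]
ee_rot: [-3.135, 0.203, -0.001]
wrist_force: [0.6, 1.5, -0.4]
finger_gap: 14.6
gripper_force: 20.0
```

Request:
{"api": "move_arm", "payload": {"jaw": [1,1,1,1,1,1], "delta_pos": [[0.025,0.039,0],[0.025,0.039,0],[0.027,0.033,0],[0,0,0.02],[0,0,0.02],[0,0,0]], "spin": [0,0,0,0,0,0]}}

```text
t: 14.7
tool_pos: [622.0, -144.4, 274.6]
ee_rot: [-3.133, 0.204, 0.01]
wrist_force: [-0.4, 0.1, -0.8]
finger_gap: 14.5
gripper_force: 20.0
```

```bash
python3 - <<'E'
from h import *
plan((624,-145,150),-7.4,1)
print(pose()[2]['finger_gap'],pose()[2]['joint_pos'])
E
```

```text
from [ 622.  -144.4  274.6] -7.4 spin/row -0.04
[[np.float64(0.002), np.float64(0.0004), np.float64(0.1246)]]
14.493811558779614 [-3.47974148e-01  5.29578158e-01  1.02143261e+00 -2.46148923e-05
  1.59689642e+00  1.35266949e+00]
```

Request:
{"api": "move_arm", "payload": {"jaw": [1,1,1,1,1,1,0.7,0.6,0.6,0.6], "delta_pos": [[0.002,0,0.04],[0,0,0.04],[0,0,0.03],[0,0,0.014],[0,0,0],[0,0,0],[0,0,0],[0,0,0],[0,0,0],[0,0,0]], "spin": [0,0,0,0,0,0,0,0,0,0]}}

```text
t: 15.7
tool_pos: [625.7, -144.8, 154.2]
ee_rot: [3.135, -0.203, 0.001]
wrist_force: [-0.2, -1.0, 0.9]
finger_gap: 36.1
gripper_force: 0.0
```

```bash
python3 - <<'E'
from h import *
print(pose()[:2],pose()[2]['finger_gap'])
cv2.imwrite('pics/d5.png',vision.camera('side'));cv2.imwrite('pics/s5.png',vision.camera('scene'));cv2.imwrite('pics/w5.png',vision.camera('wrist'))
E
```

```text
(array([ 625.65156714, -144.78382455,  154.16727871]), -7.3977690658385304) 36.072193001095044
```

Request:
{"api": "move_arm", "payload": {"jaw": [0.6,0.6,0.6,0,0,0,0,0,0], "delta_pos": [[0,0,-0.03],[0,0,-0.04],[0,0,-0.04],[0,0,-0.04],[-0.04,0.004,-0.024],[-0.0465,0.003,0],[0,0,0],[0,0,0],[0,0,0]], "spin": [0,0,0,0,0,0,-7.4,0,0]}}

```text
t: 16.75
tool_pos: [539.4, -140.7, 328.0]
ee_rot: [3.141, -0.005, 0.002]
wrist_force: [0.5, -0.4, -1.0]
finger_gap: 80.1
gripper_force: 0.0
```

```bash
python3 - <<'E'
from h import *
import pickle
np.set_printoptions(precision=1,suppress=True)
c=cal('wrist');I=vision.camera('wrist');cv2.imwrite('pics/w6.png',I);pickle.dump(c,open('w6.pkl','wb'));print(pose()[:2])
A=cv2.imread('pics/w1.png');w=pickle.load(open('w1.pkl','rb'))
M=np.array([[622,-145.7,139.5],[560,-137,62]])
print(proj(w,M),proj(c,M))
for n,a,b in(('w',A,I),('scene',cv2.imread('pics/scene0.png'),vision.camera('scene')),('side',cv2.imread('pics/side0.png'),vision.camera('side'))):
    m=(cv2.absdiff(cv2.GaussianBlur(a,(3,3),0),cv2.GaussianBlur(b,(3,3),0)).max(2)>45).astype(np.uint8)
    k,l,st,ce=cv2.connectedComponentsWithStats(m); print(n,[(st[i].tolist()) for i in range(1,k) if st[i][4]>8])
x,y=map(int,proj(w,M[:1])[0])
for nm,J in(('before',A),('now',I)):
    h=cv2.cvtColor(J[y-25:y+25,x-30:x+30],cv2.COLOR_BGR2HSV); print(nm,'blue px',np.sum(cv2.inRange(h,(100,100,50),(125,255,255))>0))
    print(J[y-24:y+24:4,x-28:x+29:6].mean(2).round().astype(int))
E
```

```text
(array([ 539.6, -140.7,  327.7]), -0.15023466545124695)
[[328.1 117.5]
 [319.2 171.9]] [[326.  118. ]
 [317.9 172.4]]
w [[245, 0, 16, 2, 26], [536, 0, 7, 32, 70], [540, 0, 6, 32, 74], [604, 0, 5, 5, 19], [320, 3, 7, 2, 13], [331, 4, 52, 67, 907], [624, 4, 16, 2, 31], [294, 6, 14, 56, 302], [292, 20, 3, 19, 30], [190, 26, 43, 161, 544], [187, 29, 22, 90, 357], [37, 50, 12, 2, 14], [31, 56, 11, 18, 27], [130, 57, 9, 3, 10], [60, 58, 62, 29, 211], [314, 61, 20, 3, 24], [304, 62, 16, 13, 68], [287, 65, 16, 59, 192], [50, 71, 67, 39, 291], [359, 72, 10, 54, 189], [27, 84, 79, 38, 314], [328, 98, 23, 21, 94], [1, 101, 20, 4, 73], [31, 102, 14, 19, 92], [303, 102, 19, 21, 78], [0, 106, 74, 47, 408], [30, 106, 3, 4, 10], [199, 119, 29, 79, 274], [85, 123, 14, 24, 56], [296, 122, 24, 23, 78], [71, 136, 10, 16, 42], [292, 156, 21, 28, 110], [341, 162, 7, 23, 62], [75, 165, 8, 3, 15], [308, 165, 2, 10, 14], [50, 166, 11, 18, 41], [305, 167, 3, 10, 15], [324, 169, 3, 10, 15], [328, 169, 2, 7, 10], [336, 169, 2, 9, 11], [0, 171, 102, 125, 695], [69, 181, 66, 22, 230], [66, 184, 68, 23, 261], [87,
[... 2378 characters left out ...]
 222 252 253 253 253 253 249 202 239]
 [136 250 245 253 253 253 252 246 233 205]
 [117 253 249 252 252 251 248 233 255 129]
 [118 126 255 253 253 252 249 254 149 115]]
now blue px 750
[[255 255 251 253 254 254 254 255 255 255]
 [255 243 254 255 254 255 255 252 255 255]
 [254 254 236 135 133 136 221 255 251 255]
 [233 250 137 135 138 136 136 233 247 255]
 [251 143 139 138 139 139 137 135 255 254]
 [255 140 137 139 139 139 140 138 249 250]
 [255 247 139 141 141 141 138 139 229 243]
 [255 251 252 170 141 141 144 218 227 237]
 [255 239 253 254 254 254 252 248 234 225]
 [233 239 252 254 254 253 252 239 255 200]
 [123 254 250 252 254 253 248 230 247 120]
 [118 223 254 253 253 252 247 255 121 118]]
```

Request:
{"api": "move_arm", "payload": {"jaw": [0,0,0,0,0,0], "delta_pos": [[-0.026,-0.006,0.03],[-0.026,-0.007,0.03],[0,0,0.04],[0,0,0.04],[0,0,0],[0,0,0]], "spin": [0,0,0,7.3,0,0]}}

```text
t: 17.5
tool_pos: [487.5, -127.7, 188.1]
ee_rot: [-3.135, 0.196, 0.001]
wrist_force: [-0.1, 0.2, 0.7]
finger_gap: 91.4
gripper_force: 0.0
```

```bash
python3 - <<'E'
from h import *
from fit import p,model
np.set_printoptions(precision=1,suppress=True,linewidth=250)
c=cal('wrist');I=vision.camera('wrist');cv2.imwrite('pics/w7.png',I);print(pose()[:2])
m,C,lab,u,v=model(p);o=m-112*C[:,2]
t=np.linspace(0,2*np.pi,40)
q=proj(c,m+22.5*(np.outer(np.cos(t),C[:,0])+np.outer(np.sin(t),C[:,1])))
x0,y0=np.maximum(q.min(0)-6,0).astype(int);x1,y1=(q.max(0)+6).astype(int);print(x0,y0,x1,y1,'nut exp',proj(c,o+C@[-20,0,12]))
h=cv2.cvtColor(I,cv2.COLOR_BGR2HSV)[y0:y1,x0:x1]
ch=np.where(cv2.inRange(h,(95,90,30),(130,255,255))>0,'B',np.where(h[:,:,2]<90,'#',np.where(h[:,:,2]<215,'+',np.where(h[:,:,2]<245,'-','.'))))
for r in ch[::2]: print(''.join(r))
E
```

```text
[ 622.  -145.7  139.5   -7.4   62.    61.5] [-0.6  0.9 -0.2  0.7 -0.7 -0.9  0.9 -1.   0.   0.6 -0.7  0.6 -1.1 -0.3
 -1.4 -0.6  0.3 -0. ]
(array([ 488.3, -128. ,  189.2]), -7.16186197563274)
275 0 370 65 nut exp [[322.7  -0.1]]
........-BBBBBBBBBBBBBBBBBBBBBBBBBBBBBBBBBBBBBBBBBBBBBBBBBBBBBBBBBBBBBBBBBBBBBBBBBBBB-.........
........-BBBBBBBBBBBBBBBBBBBBBBBBBBBBBBBBBBBBBBBBBBBBBBBBBBBBBBBBBBBBBBBBBBBBBBBBBBBB--........
.......-+BBBBBBBBBBBBBBBBBBBBBBBBBBBBBBBBBBBBBBBBBBBBBBBBBBBBBBBBBBBBBBBBBBBBBBBBBBBBB-........
.......-BBBBBBBBBBBBBBBBBBBBBBBBBBBBBBBBBBBBBBBBBBBBBBBBBBBBBBBBBBBBBBBBBBBBBBBBBBBBBB--.......
......-+BBBBBBBBBBBBBBBBBBBBBBBBBBBBBBBBBBBBBBBBBBBBBBBBBBBBBBBBBBBBBBBBBBBBBBBBBBBBBBB-.......
......-BBBBBBBBBBBBBBBBBBBBBBBBBBBBBBBBBBBBBBBBBBBBBBBBBBBBBBBBBBBBBBBBBBBBBBBBBBBBBBBB+.......
.....-+BBBBBBBBBBBBBBBBBBBBBBBBBBBBBBBBBBBBBBBBBBBBBBBBBBBBBBBBBBBBBBBBBBBBBBBBBBBBBBBB+-......
.....-+BBBBBBBBBBBBBBBBBBBBBBBBBBBBBBBBBBBBBBBBBBBBBBBBBBBBBBBBBBBBBBBBBBBBBBBBBBBBBBBB+-......
......+BBBBBBBBBBBBBBBBBBBBBBBBBBBBBBBBBBBBBBBBBBBBBBBBBBBBBBBBBBBBBBBBBBBBBBBBBBBBBBBB+-......
......+BB
[... 1594 characters left out ...]
.....---.........-++++++++++
+++++++++++--.....................................................................-++++++++++++
+++++++++++++-..................................................................-++++++++++++++
+++++++++++++++-..............................................................-++++++++++++++++
+++++++++++++++++-..........................................................-++++++++++++++++++
++++++++++++++++++++-....................................................--++++++++++++++++++++
+++++++++++++++++++++++-..............................................-++++++++++++++++++++++++
++++++++++++++++++++++++++--......................................--+++++++++++++++++++++++++++
```

Request:
{"api": "move_arm", "payload": {"jaw": [0,0,0,0,0,0,0,0,0,0], "delta_pos": [[0,0,-0.04],[0.037,0,-0.03],[0.037,0,-0.03],[0,0,-0.04],[0,0,-0.027],[0,0,0],[0,0,0],[0,0,0],[0,0,0],[0,0,0]], "spin": [0,0,0,-8.5,-8.5,-8.5,-8.5,-8.5,-8.5,-8.5]}}

```text
t: 18.55
tool_pos: [560.9, -137.0, 357.5]
ee_rot: [2.812, 1.392, 0.005]
wrist_force: [-1.0, -0.6, -0.2]
finger_gap: 92.0
gripper_force: 0.0
```

Request:
{"api": "move_arm", "payload": {"jaw": [0,0,0,0,0,0,0,0,0,0], "delta_pos": [[0,0,0],[0,0,0],[0,0,0],[0,0,0],[0,0,0],[0,0,0],[0,0,0],[0,0,0],[0,0,0],[0,0,0]], "spin": [-8.5,-8.5,-8.5,-8.5,-8.5,-8.5,-8.5,-8.5,-8.5,-8.5]}}

```text
t: 19.55
tool_pos: [560.8, -137.1, 357.5]
ee_rot: [1.133, 2.925, -0.0]
wrist_force: [-0.6, -0.7, -0.4]
finger_gap: 91.8
gripper_force: 0.0
```

Request:
{"api": "move_arm", "payload": {"jaw": [0,0,0,0,0,0,0], "delta_pos": [[0,0,0],[0,0,0],[0,0,0],[0,0,0],[0,0,0],[0,0,0],[0,0,0]], "spin": [-8.5,-8.5,-8.5,-8.5,-1.7,0,0]}}

```text
t: 20.25
tool_pos: [560.4, -137.0, 355.6]
ee_rot: [0.198, 3.134, -0.001]
wrist_force: [0.3, -0.1, -0.5]
finger_gap: 92.0
gripper_force: 0.0
```

```bash
python3 - <<'E'
from h import *
import pickle
from fit import p,model
np.set_printoptions(precision=1,suppress=True,linewidth=250)
c=cal('wrist');I=vision.camera('wrist');cv2.imwrite('pics/w8.png',I);pickle.dump(c,open('w8.pkl','wb'));print(pose()[:2],pose()[2]['joint_pos'][5])
m,C,lab,u,v=model(p);o=m-112*C[:,2]
t=np.linspace(0,2*np.pi,40)
q=proj(c,m+22.5*(np.outer(np.cos(t),C[:,0])+np.outer(np.sin(t),C[:,1])))
x0,y0=np.maximum(q.min(0)-6,0).astype(int);x1,y1=(q.max(0)+6).astype(int);print(x0,y0,x1,y1,'nut exp',proj(c,o+C@[-20,0,12]))
cv2.imwrite('pics/c8.png',np.hstack([cv2.resize(I[y0:y1,x0:x1],(400,400),interpolation=cv2.INTER_CUBIC),cv2.resize(I[130:400,185:455],(400,400))]))
h=cv2.cvtColor(I,cv2.COLOR_BGR2HSV)[y0:y1,x0:x1]
ch=np.where(cv2.inRange(h,(95,90,30),(130,255,255))>0,'B',np.where(h[:,:,2]<90,'#',np.where(h[:,:,2]<215,'+',np.where(h[:,:,2]<245,'-','.'))))
for r in ch[::2]: print(''.join(r))
E
```

```text
[ 622.  -145.7  139.5   -7.4   62.    61.5] [-0.6  0.9 -0.2  0.7 -0.7 -0.9  0.9 -1.   0.   0.6 -0.7  0.6 -1.1 -0.3
 -1.4 -0.6  0.3 -0. ]
(array([ 560.3, -136.9,  355.2]), 172.792069294938) -1.8174898061051494
294 225 346 276 nut exp [[320.5 249.1]]
++++++++++++++++++++++++++###+++++++++++++++++++++++
+++++++++++++++++++++-------------++++++++++++++++++
++++++++++++++++--...................--+++++++++++++
+++++++++++++--..........................-++++++++++
++++++-+++--......-------BBBBB-------......--+++++++
+++-------.....---+BBBBBBBBBBBBBBBBBB---.....--+++++
++------.....--BBBBBBBBBBBBBBBBBBBBBBBBB+-.....-----
-------....-+BBBBBBBBBBBBBBBBBBBBBBBBBBBBB+-....----
------....-+BBBBBBBBBBBBBBBBBBBBBBBBBBBBBBBB-.....--
-----....-+BBBBBBBBBBBBBBBBBBBBBBBBBBBBBBBBBB+....--
-----...-+BBBBBBBBBBBBBBBBBBBBBBBBBBBBBBBBBBBB-....-
........-BBBBBBBBBBBBBBBBBBBBBBBBBBBBBBBBBBBBB+-....
........-BBBBBBBBBBBBBBBBBBBBBBBBBBBBBBBBBBBBB+-....
........-BBBBBBBBBBBBBBBBBBBBBBBBBBBBBBBBBBBBB--....
........-BBBBBBBBBBBBBBBBBBBBBBBBBBBBBBBBBBBBB-.....
.........-BBBBBBBBBBBBBBBBBBBBBBBBBBBBBBBBBBBB-.....
.........-BBBBBBBBBBBBBBBBBBBBBBBBBBBBBBBBBBB-......
..........-BBBBBBBBBBBBBBBBBBBBBBBBBBBBBBBBB-.......
...........--BBBBBBBBBBBBBBBBBBBBBBBBBBBBBB-........
.............-+BBBBBBBBBBBBBBBBBBBBBBBBBB--.........
...............--BBBBBBBBBBBBBBBBBBBBB--............
..................---BBBBBBBBBBBBB+--...............
........................--------....................
+...................................................
++-.................................................
+++-...............................................-
```

The mouth shows only the opaque blue liner. The nut is gone from the mat and appears nowhere else in any view, so I take it to be inside. Next I'll fit the cap's hinge angle.

```bash
cat > cap.py <<'E'
from h import *
import pickle
from fit import p,model
np.set_printoptions(precision=1,suppress=True,linewidth=250)
m,C,lab,u,v=model(p);o=m-112*C[:,2];H=o+C@[43,0,110]
t=np.linspace(0,2*np.pi,60)
def grip(ang,z=27): return H+C@R.from_euler('y',ang).as_matrix()@np.array([-43,0,z])
def iou(I,cc,ang,off=(0,0,0)):
    K=C@R.from_euler('y',ang).as_matrix()
    P=np.vstack([H+off+(K@np.c_[-43+28*np.cos(t),28*np.sin(t),0*t+z].T).T for z in(4,38)])
    M=np.zeros(I.shape[:2],np.uint8);cv2.fillConvexPoly(M,cv2.convexHull(proj(cc,P).astype(np.float32)).astype(int),1)
    win=cv2.dilate(M,np.ones((25,25)))
    m=cv2.inRange(cv2.cvtColor(I,cv2.COLOR_BGR2HSV),(4,130,90),(24,255,255))>0
    m&=win>0
    return round(float(np.sum(m&(M>0))/np.sum(m|(M>0))),3)
E
python3 - <<'E'
from cap import *
cs=[('scene0',cal('scene')),('side0',cal('side')),('w1',pickle.load(open('w1.pkl','rb'))),('w8',pickle.load(open('w8.pkl','rb')))]
A=np.arange(1.8,2.11,.05)
for n,c in cs:
    I=cv2.imread(f'pics/{n}.png'); print(n,[iou(I,c,a) for a in A])
for a in(1.95,2.05,0): print(a,grip(a))
E
```

```text
[ 622.  -145.7  139.5   -7.4   62.    61.5] [-0.6  0.9 -0.2  0.7 -0.7 -0.9  0.9 -1.   0.   0.6 -0.7  0.6 -1.1 -0.3
 -1.4 -0.6  0.3 -0. ]
scene0 [0.673, 0.701, 0.724, 0.736, 0.714, 0.661, 0.592]
side0 [0.522, 0.594, 0.672, 0.721, 0.71, 0.683, 0.649]
w1 [0.512, 0.556, 0.622, 0.735, 0.832, 0.78, 0.753]
w8 [0.484, 0.54, 0.541, 0.534, 0.526, 0.517, 0.511]
1.95 [ 680.3 -153.2  205.7]
2.05 [ 684.8 -153.8  203.5]
0 [ 609.6 -144.   161.2]
```

Request:
{"api": "move_arm", "payload": {"jaw": [0,0,0,0,0,0,0,0,0,0], "delta_pos": [[-0.03,0,0.01],[-0.03,0,0.01],[-0.03,0,0.02],[-0.032,-0.001,0.02],[0,0,0.02],[0,0,0.03],[0,0,0.03],[0,0,0.03],[0,0,0.02],[0,0,0]], "spin": [0,0,0,0,0,0,0,0,0,0], "grip_force": 15}}

```text
t: 21.3
tool_pos: [679.4, -152.4, 160.9]
ee_rot: [-0.196, -3.129, -0.003]
wrist_force: [-0.2, 0.2, -0.2]
finger_gap: 92.0
gripper_force: 0.0
```

Request:
{"api": "move_arm", "payload": {"jaw": [1,1,1,1,1,1,1,1], "delta_pos": [[0,0,0],[0,0,0],[0,0,0],[0,0,0],[0,0,0],[0,0,0],[0,0,0],[0,0,0]], "spin": [0,0,0,0,0,0,0,0]}}

```text
t: 22.1
tool_pos: [681.5, -152.7, 165.2]
ee_rot: [0.194, 3.134, 0.0]
wrist_force: [1.3, 1.0, 3.4]
finger_gap: 55.6
gripper_force: 15.0
```

```bash
python3 - <<'E'
from cap import *
q,y,ob=pose(); print(q,y,ob['finger_gap'],ob['gripper_force'],ob['wrist_force'])
A=[1.97,1.8,1.6,1.4,1.2,1.0,.8,.6,.4,.2,0,-.05]
P=np.array([grip(a) for a in A]); a=math.radians(y)
for i in range(1,len(A)):
    d=P[i]-P[i-1]; print(A[i],np.round([math.cos(a)*d[0]+math.sin(a)*d[1],math.sin(a)*d[0]-math.cos(a)*d[1],-d[2]],1),P[i])
E
```

```text
[ 622.  -145.7  139.5   -7.4   62.    61.5] [-0.6  0.9 -0.2  0.7 -0.7 -0.9  0.9 -1.   0.   0.6 -0.7  0.6 -1.1 -0.3
 -1.4 -0.6  0.3 -0. ]
[ 681.5 -152.7  165.2] 172.91309552327544 55.6096798935545 14.995054006576538 [1.3 1.  3.4]
1.8 [ 8.1  0.  -3. ] [ 673.2 -152.3  208.3]
1.6 [10.   0.1 -1.7] [ 663.2 -151.   210. ]
1.4 [10.1  0.1  0.3] [ 653.2 -149.7  209.6]
1.2 [9.9 0.1 2.3] [ 643.4 -148.4  207.3]
1.0 [9.2 0.1 4.3] [ 634.3 -147.3  203. ]
0.8 [8.2 0.  6. ] [ 626.2 -146.2  197. ]
0.6 [6.8 0.  7.5] [ 619.4 -145.3  189.5]
0.4 [5.2 0.  8.7] [ 614.3 -144.7  180.8]
0.2 [3.4 0.  9.6] [ 611.  -144.2  171.2]
0 [ 1.4  0.  10. ] [ 609.6 -144.   161.2]
-0.05 [0.  0.  2.5] [ 609.6 -144.   158.7]
```

Gripped at 55.6 mm, which matches the knob's 56 mm. I'll swing the cap along its arc.

Request:
{"api": "move_arm", "payload": {"jaw": [1,1,1,1,1,1,1,1,1,1], "delta_pos": [[0.004,0,-0.0015],[0.004,0,-0.0015],[0.005,0,-0.001],[0.005,0,-0.0007],[0.005,0,0],[0.005,0,0.0003],[0.005,0,0.001],[0.005,0,0.0013],[0.0046,0,0.002],[0.0046,0,0.0023]], "spin": [0,0,0,0,0,0,0,0,0,0]}}

```text
t: 23.1
tool_pos: [634.3, -146.7, 162.9]
ee_rot: [0.194, 3.134, 0.001]
wrist_force: [2.7, 3.9, 4.0]
finger_gap: 55.8
gripper_force: 15.0
```

Request:
{"api": "move_arm", "payload": {"jaw": [1,1,1,1,1], "delta_pos": [[0.0042,0,0.0028],[0.004,0,0.0032],[0.0036,0,0.0036],[0.0032,0,0.0039],[0,0,0]], "spin": [0,0,0,0,0]}}

```text
t: 23.6
tool_pos: [618.2, -144.6, 148.6]
ee_rot: [-0.194, -3.134, -0.002]
wrist_force: [-1.0, 5.1, 2.9]
finger_gap: 55.6
gripper_force: 15.0
```

```bash
python3 - <<'E'
from cap import *
q,y,ob=pose(); print(q,y,ob['finger_gap'],ob['gripper_force'],ob['wrist_force'])
for n in('scene','side'):
    I=vision.camera(n);cv2.imwrite(f'pics/{n}9.png',I); print(n,[(a,iou(I,cal(n),a)) for a in(.4,.5,.6,.7,.8,1.0,1.5,1.97)])
E
```

```text
[ 622.  -145.7  139.5   -7.4   62.    61.5] [-0.6  0.9 -0.2  0.7 -0.7 -0.9  0.9 -1.   0.   0.6 -0.7  0.6 -1.1 -0.3
 -1.4 -0.6  0.3 -0. ]
[ 618.2 -144.6  148.6] 172.9136572942494 55.55811028472687 15.000218152999878 [-1.   5.1  2.9]
scene [(0.4, 0.261), (0.5, 0.292), (0.6, 0.323), (0.7, 0.348), (0.8, 0.35), (1.0, 0.349), (1.5, 0.318), (1.97, 0.056)]
side [(0.4, 0.18), (0.5, 0.202), (0.6, 0.219), (0.7, 0.215), (0.8, 0.197), (1.0, 0.075), (1.5, 0.016), (1.97, 0.0)]
```

Request:
{"api": "move_arm", "payload": {"jaw": [1,1,1,1,1,1,1,1], "delta_pos": [[0.0028,0,0.0042],[0.0024,0,0.0045],[0.002,0,0.0047],[0.0014,0,0.0049],[0.001,0,0.005],[0.0004,0,0.005],[0,0,0.001],[0,0,0]], "spin": [0,0,0,0,0,0,0,0]}}

```text
t: 24.5
tool_pos: [607.9, -143.3, 118.9]
ee_rot: [-0.194, -3.132, -0.002]
wrist_force: [-2.4, 5.7, 2.9]
finger_gap: 55.7
gripper_force: 15.0
```

Request:
{"api": "move_arm", "payload": {"jaw": [1,1,1,1], "delta_pos": [[0,0,0.001],[0,0,0.001],[0,0,0],[0,0,0]], "spin": [0,0,0,0]}}

```text
t: 24.9
tool_pos: [607.9, -143.3, 117.1]
ee_rot: [-0.194, -3.132, -0.002]
wrist_force: [-2.6, 5.8, 3.7]
finger_gap: 55.5
gripper_force: 15.0
```

Request:
{"api": "move_arm", "payload": {"jaw": [1,1,1,1], "delta_pos": [[0,0,0.001],[0,0,0.001],[0,0,0],[0,0,0]], "spin": [0,0,0,0]}}

```text
t: 25.3
tool_pos: [607.9, -143.3, 115.1]
ee_rot: [-0.194, -3.132, -0.002]
wrist_force: [-3.3, 6.2, 3.7]
finger_gap: 55.5
gripper_force: 15.0
```

Request:
{"api": "move_arm", "payload": {"jaw": [1,1,1,1], "delta_pos": [[0,0,0.001],[0,0,0.001],[0,0,0],[0,0,0]], "spin": [0,0,0,0]}}

```text
t: 25.7
tool_pos: [608.0, -143.3, 113.0]
ee_rot: [-0.194, -3.132, -0.002]
wrist_force: [-2.2, 5.7, 3.8]
finger_gap: 56.0
gripper_force: 15.0
```

Request:
{"api": "move_arm", "payload": {"jaw": [0.1,0.1,0.1,0.1,0.1,0.1,0.1,0.1,0.1,0.1], "delta_pos": [[0,0,0],[0,0,0],[0,0,0],[0,0,-0.02],[0,0,-0.04],[0,0,-0.04],[0,0,-0.05],[0.04,0,-0.03],[0.04,0,0],[0,0,0]], "spin": [0,0,0,0,0,0,0,0,0,0]}}

```text
t: 26.7
tool_pos: [525.9, -133.6, 294.4]
ee_rot: [-0.196, -3.134, 0.001]
wrist_force: [1.4, -0.1, -0.2]
finger_gap: 82.5
gripper_force: 0.0
```

```bash
python3 - <<'E'
from cap import *
q,y,ob=pose(); print(q,y,ob['finger_gap'],ob['wrist_force'])
for n in('scene','side','wrist'):
    c=cal(n);I=vision.camera(n);cv2.imwrite(f'pics/{n}10.png',I);pickle.dump(c,open(n+'10.pkl','wb')); print(n,[(a,iou(I,c,a)) for a in(-.05,0,.05,.1,.2,.3,.4,.6)],proj(c,grip(0)))
E
```

```text
[ 622.  -145.7  139.5   -7.4   62.    61.5] [-0.6  0.9 -0.2  0.7 -0.7 -0.9  0.9 -1.   0.   0.6 -0.7  0.6 -1.1 -0.3
 -1.4 -0.6  0.3 -0. ]
[ 525.9 -133.6  294.4] 172.85064644264918 82.5435235087791 [ 1.4 -0.1 -0.2]
scene [(-0.05, 0.562), (0, 0.597), (0.05, 0.619), (0.1, 0.643), (0.2, 0.664), (0.3, 0.647), (0.4, 0.603), (0.6, 0.498)] [[259.8 243.6]]
side [(-0.05, 0.646), (0, 0.69), (0.05, 0.738), (0.1, 0.782), (0.2, 0.763), (0.3, 0.682), (0.4, 0.571), (0.6, 0.387)] [[273.2 183.9]]
wrist [(-0.05, 0.735), (0, 0.777), (0.05, 0.828), (0.1, 0.847), (0.2, 0.766), (0.3, 0.682), (0.4, 0.601), (0.6, 0.456)] [[321.8 299.9]]
```

Request:
{"api": "move_arm", "payload": {"jaw": [1,1,1,1,1,1,1,1,1,1], "delta_pos": [[-0.035,0,0.01],[-0.0345,0,0.02],[0,0,0.03],[0,0,0.03],[0,0,0.03],[0,0,0.02],[0,0,0],[0,0,0],[0,0,0],[0,0,0.001]], "spin": [0,0,0,0,0,0,0,0,0,0]}}

```text
t: 27.85
tool_pos: [599.7, -142.9, 152.6]
ee_rot: [0.194, 3.135, -0.0]
wrist_force: [0.5, -0.8, 0.2]
finger_gap: 7.1
gripper_force: 0.0
```

Request:
{"api": "move_arm", "payload": {"jaw": [1,1,1,1,1,1,1,1], "delta_pos": [[0,0,0.001],[0,0,0.001],[0,0,0.001],[0,0,0.001],[0,0,0.001],[0,0,0.001],[0,0,0],[0,0,0]], "spin": [0,0,0,0,0,0,0,0]}}

```text
t: 28.65
tool_pos: [599.7, -143.0, 149.4]
ee_rot: [0.194, 3.132, -0.002]
wrist_force: [-3.9, 1.4, 14.2]
finger_gap: 0.4
gripper_force: 7.1
```

Request:
{"api": "move_arm", "payload": {"jaw": [1,1,1,1,1], "delta_pos": [[0,0,0.001],[0,0,0.001],[0,0,0.001],[0,0,0],[0,0,0]], "spin": [0,0,0,0,0]}}

```text
t: 29.15
tool_pos: [599.8, -143.1, 148.5]
ee_rot: [0.194, 3.131, -0.003]
wrist_force: [-9.3, 2.2, 25.3]
finger_gap: 0.5
gripper_force: 12.8
```

Request:
{"api": "move_arm", "payload": {"jaw": [1,1,1,1,1], "delta_pos": [[0,0,0.001],[0,0,0.001],[0,0,0.001],[0,0,0],[0,0,0]], "spin": [0,0,0,0,0]}}

```text
t: 29.65
tool_pos: [600.0, -143.2, 147.6]
ee_rot: [0.194, 3.129, -0.004]
wrist_force: [-13.9, 3.1, 36.1]
finger_gap: 0.4
gripper_force: 18.8
```

The cap is seated: contact is rigid up to 36 N with no give. I'll raise, open, and pre-turn for the first tightening stroke.

Request:
{"api": "move_arm", "payload": {"jaw": [1,0,0,0,0,0,0,0], "delta_pos": [[0,0,-0.02],[0,0,-0.04],[-0.0096,0,0],[0,0,0],[0,0,0],[0,0,0],[0,0,0],[0,0,0]], "spin": [0,0,0,-7,-7,-6,0,0]}}

```text
t: 30.45
tool_pos: [608.5, -143.9, 200.5]
ee_rot: [0.348, -3.122, 0.0]
wrist_force: [-0.1, 0.0, -0.4]
finger_gap: 51.8
gripper_force: 0.0
```

Request:
{"api": "move_arm", "payload": {"jaw": [0,0,0,0,0,0,0,0,1,1], "delta_pos": [[0,0,0],[0,0,0],[0,0,0],[0,0,0.02],[0,0,0.025],[0,0,0.018],[0,0,0.01],[0,0,0],[0,0,0],[0,0,0]], "spin": [0,0,0,0,0,0,0,0,0,0], "grip_force": 30}}

```text
t: 31.45
tool_pos: [609.3, -144.3, 128.9]
ee_rot: [-0.353, 3.12, -0.002]
wrist_force: [-0.0, -0.9, -0.2]
finger_gap: 80.5
gripper_force: 0.0
```

Request:
{"api": "move_arm", "payload": {"jaw": [1,1,1,1,1,1,1,1,1,1], "delta_pos": [[0,0,0],[0,0,0],[0,0,0],[0,0,0],[0,0,0],[0,0,0],[0,0,0],[0,0,0],[0,0,0],[0,0,0]], "spin": [0,0,0,2,5,5,5,5,5,0]}}

```text
t: 32.45
tool_pos: [608.5, -142.4, 127.9]
ee_rot: [-0.385, -3.117, -0.004]
wrist_force: [-2.1, 5.4, 3.8]
finger_gap: 55.4
gripper_force: 30.2
```

Request:
{"api": "move_arm", "payload": {"jaw": [1,1,1,1], "delta_pos": [[0,0,0],[0,0,0],[0,0,0],[0,0,0]], "spin": [5,5,5,0]}}

```text
t: 32.85
tool_pos: [609.3, -142.6, 129.2]
ee_rot: [0.787, 3.04, 0.003]
wrist_force: [-3.4, 5.0, 10.2]
finger_gap: 56.5
gripper_force: 31.4
```

```bash
python3 - <<'E'
from h import *
np.set_printoptions(precision=2,suppress=True)
q,y,o=pose();print(q,y,o['wrist_force'],o['ft_torque'])
E
```

```text
[ 609.25 -142.63  129.21] 150.96845198844107 [-3.43  5.04 10.24] [ 2.29 -0.23  0.74]
```

Request:
{"api": "move_arm", "payload": {"jaw": [0.05,0.05,0.05,0.05,0.05,0.05,0.05,0.05,1,1], "delta_pos": [[0,0,0],[0,0,0],[0,0,0],[0,0,0],[0,0,0],[0,0,0],[0,0,0],[0,0,0],[0,0,0],[0,0,0]], "spin": [0,0,-8.4,-8.4,-8.4,-8.4,-8.4,0,0,0]}}

```text
t: 33.85
tool_pos: [608.6, -144.2, 127.5]
ee_rot: [0.349, -3.122, 0.0]
wrist_force: [-0.3, 0.1, -0.8]
finger_gap: 75.7
gripper_force: 0.0
```

Request:
{"api": "move_arm", "payload": {"jaw": [1,1,1,1,1,1,1,1,1,1], "delta_pos": [[0,0,0],[0,0,0],[0,0,0],[0,0,0],[0,0,0],[0,0,0],[0,0,0],[0,0,0],[0,0,0],[0,0,0]], "spin": [0,0,0,2,5,5,5,5,5,5]}}

```text
t: 34.85
tool_pos: [608.7, -141.9, 127.2]
ee_rot: [-0.523, -3.097, -0.004]
wrist_force: [3.6, 3.0, -1.3]
finger_gap: 55.7
gripper_force: 30.0
```

Request:
{"api": "move_arm", "payload": {"jaw": [1,1,1,1], "delta_pos": [[0,0,0],[0,0,0],[0,0,0],[0,0,0]], "spin": [5,5,0,0]}}

```text
t: 35.25
tool_pos: [609.1, -142.6, 127.7]
ee_rot: [0.784, 3.042, 0.002]
wrist_force: [2.0, 5.3, -0.3]
finger_gap: 57.1
gripper_force: 29.9
```

```bash
python3 - <<'E'
from h import *
np.set_printoptions(precision=2,suppress=True)
q,y,o=pose();print(q,y,o['wrist_force'],o['ft_torque'])
E
```

```text
[ 609.13 -142.6   127.68] 151.08947211090182 [ 2.04  5.34 -0.33] [ 1.48 -0.59  1.07]
```

Request:
{"api": "move_arm", "payload": {"jaw": [0.05,0.05,0.05,0.05,0.05,0.05,0.05,0.05,1,1], "delta_pos": [[0,0,0],[0,0,0],[0,0,0],[0,0,0],[0,0,0],[0,0,0],[0,0,0],[0,0,0],[0,0,0],[0,0,0]], "spin": [0,0,-8,-8,-8,-8,0,0,0,0]}}

```text
t: 36.25
tool_pos: [608.6, -144.1, 127.7]
ee_rot: [-0.077, 3.141, -0.0]
wrist_force: [-1.0, 0.3, -0.0]
finger_gap: 75.7
gripper_force: 0.0
```

Request:
{"api": "move_arm", "payload": {"jaw": [1,1,1,1,1,1,1,1,1], "delta_pos": [[0,0,0],[0,0,0],[0,0,0],[0,0,0],[0,0,0],[0,0,0],[0,0,0],[0,0,0],[0,0,0]], "spin": [0,0,0,4,4,4,4,4,0]}}

```text
t: 37.15
tool_pos: [609.4, -142.7, 128.0]
ee_rot: [0.465, 3.105, 0.002]
wrist_force: [3.1, 4.0, 2.4]
finger_gap: 55.7
gripper_force: 29.9
```

```bash
python3 - <<'E'
from h import *
np.set_printoptions(precision=2,suppress=True)
q,y,o=pose();print(q,y,o['wrist_force'],o['ft_torque'],o['finger_gap'])
E
```

```text
[ 609.45 -142.75  128.  ] 162.95275722447315 [3.08 4.02 2.44] [ 1.1  -0.59  0.87] 55.70229889622919
```

Request:
{"api": "move_arm", "payload": {"jaw": [0.05,0.05,0.05,0.05,0.05,0.05,0.05,0.05,0.05,0.05], "delta_pos": [[0,0,0],[0,0,0],[0,0,0],[0,0,-0.02],[0,0,-0.04],[0,0,-0.04],[0.02,0,-0.04],[0.03,0,-0.03],[0.03,0,0],[0,0,0]], "spin": [0,0,0,0,0,-5,-5,0,0,0]}}

```text
t: 38.15
tool_pos: [527.0, -132.2, 299.3]
ee_rot: [0.196, 3.135, -0.002]
wrist_force: [0.7, 0.6, -0.4]
finger_gap: 87.3
gripper_force: 0.0
```

```bash
cat > stripe.py <<'E'
from cap import *
def stripe(I,c,ang=0.,r0=8,r1=25):
    K=C@R.from_euler('y',ang).as_matrix(); T=H+K@np.array([-43,0,38])
    rr,ph=np.meshgrid(np.arange(r0,r1),np.radians(np.arange(0,360,3)))
    P=T+np.outer((rr*np.cos(ph)).ravel(),K[:,0])+np.outer((rr*np.sin(ph)).ravel(),K[:,1])
    q=proj(c,P).astype(np.float32)
    s=cv2.remap(cv2.cvtColor(I,cv2.COLOR_BGR2HSV),q[:,0].reshape(rr.shape),q[:,1].reshape(rr.shape),cv2.INTER_NEAREST)
    w=((s[:,:,1]<90)&(s[:,:,2]>170)).mean(1)
    return {int(a):round(float(x),1) for a,x in zip(np.arange(0,360,3),w) if x>.25}
E
python3 - <<'E'
from stripe import *
q,y,ob=pose(); print(q,y)
print('before',stripe(cv2.imread('pics/wrist10.png'),pickle.load(open('wrist10.pkl','rb'))))
for n in('wrist','side','scene'):
    c=cal(n);I=vision.camera(n);cv2.imwrite(f'pics/{n}11.png',I)
    print(n,stripe(I,c),[(a,iou(I,c,a)) for a in(-.05,0,.05,.1,.15,.2,.3)])
    if n=='wrist': W=I;pc=proj(c,grip(0))[0]
    if n=='side': D=I;pd=proj(c,grip(0))[0]
t=lambda I,q,w,h:cv2.resize(I[int(q[1])-h//2:int(q[1])+h//2,int(q[0])-w//2:int(q[0])+w//2],(400,400),interpolation=cv2.INTER_CUBIC)
cv2.imwrite('pics/c11.png',np.hstack([t(W,pc,160,160),t(D,pd,120,120)]))
E
```

```text
[ 622.  -145.7  139.5   -7.4   62.    61.5] [-0.6  0.9 -0.2  0.7 -0.7 -0.9  0.9 -1.   0.   0.6 -0.7  0.6 -1.1 -0.3
 -1.4 -0.6  0.3 -0. ]
[ 527.  -132.2  299.3] 172.85320282999677
before {228: 0.3, 231: 1.0, 234: 1.0, 237: 1.0, 240: 1.0, 243: 1.0, 246: 1.0, 249: 0.6, 252: 0.5, 255: 0.4, 258: 0.4, 261: 0.3}
wrist {162: 0.4, 165: 0.5, 168: 0.8, 171: 1.0, 174: 1.0, 177: 1.0, 180: 1.0, 183: 1.0, 186: 0.8, 189: 0.4} [(-0.05, 0.852), (0, 0.83), (0.05, 0.778), (0.1, 0.721), (0.15, 0.674), (0.2, 0.64), (0.3, 0.57)]
side {183: 0.4, 186: 0.7, 189: 0.9, 192: 0.9, 195: 0.9, 198: 1.0, 201: 1.0, 204: 1.0, 207: 1.0, 210: 0.9, 213: 0.8, 216: 0.8, 219: 0.6, 222: 0.6, 225: 0.7, 228: 0.4, 231: 0.4, 234: 0.5, 237: 0.4, 252: 0.3} [(-0.05, 0.73), (0, 0.77), (0.05, 0.764), (0.1, 0.766), (0.15, 0.733), (0.2, 0.674), (0.3, 0.577)]
scene {183: 0.3, 186: 0.6, 189: 0.9, 192: 0.9, 195: 1.0, 198: 1.0, 201: 0.9, 204: 0.9, 207: 0.8, 210: 0.7, 213: 0.6, 216: 0.4} [(-0.05, 0.627), (0, 0.652), (0.05, 0.668), (0.1, 0.67), (0.15, 0.655), (0.2, 0.631), (0.3, 0.583)]
```

View pics/c11.png

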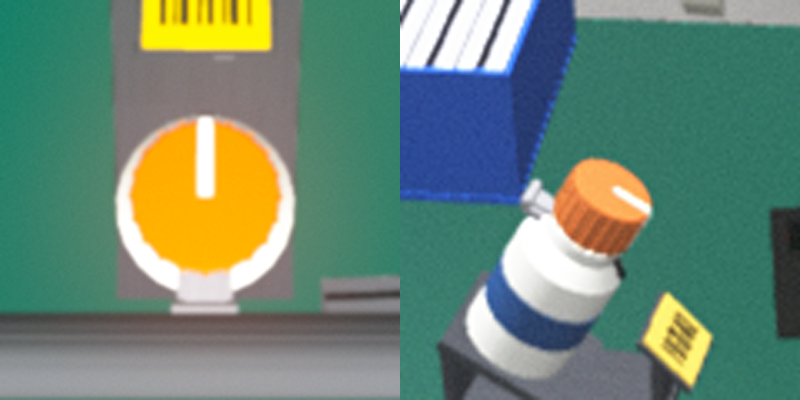

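The final crop shows the white stripe pointing straight at the front and the cap flat on the neck, so it is shut and tight. Now the scanner.

Request:
{"api": "move_arm", "payload": {"jaw": [0,0,0,0,0,0,0,0,0,0], "delta_pos": [[0.0135,-0.0436,0],[0.0135,-0.0436,0.01],[0.0135,-0.0436,0.02],[0.0135,-0.0436,0.03],[0.0137,-0.0439,0.03],[0,0,0.03],[0,0,0.03],[0,0,0],[0,0,0],[0,0,0]], "spin": [0,0,0,0,0,6,6,0,0,0]}}

```text
t: 39.3
tool_pos: [439.8, -334.0, 154.3]
ee_rot: [0.517, 3.097, -0.003]
wrist_force: [-0.8, -0.5, -0.1]
finger_gap: 91.7
gripper_force: 0.0
```

```bash
python3 - <<'E'
from h import *
import pickle
np.set_printoptions(precision=1,suppress=True)
q,y,ob=pose(); print(q,y)
c=cal('wrist');I=vision.camera('wrist');cv2.imwrite('pics/w12.png',I)
h=cv2.cvtColor(I,cv2.COLOR_BGR2HSV)
k,l,st,ce=cv2.connectedComponentsWithStats(cv2.inRange(h,(22,150,120),(34,255,255)))
e=np.array([math.cos(math.radians(-19.4)),math.sin(math.radians(-19.4)),0])
dot=np.array([452.5,-348.7,30]);print('dot exp',proj(c,dot),[(ce[i],st[i][4]) for i in range(1,k) if st[i][4]>15],[onz(c,ce[i],30) for i in range(1,k) if st[i][4]>15])
print('tape',onz(pickle.load(open('w1.pkl','rb')),(230,238),30))
# handle mask: bright low-sat pixels near handle
s=cv2.imread('pics/w1.png');
E
```

```text
[ 439.8 -334.   154.3] 161.0542715895801
dot exp [[309.9 237.7]] [(array([309. , 237.8]), np.int32(97)), (array([597.9, 285.3]), np.int32(3358)), (array([110.2, 360.4]), np.int32(54)), (array([532.3, 359.3]), np.int32(50)), (array([529.8, 388.2]), np.int32(71)), (array([112.5, 389.3]), np.int32(62))] [array([ 452.3, -349.5,   30. ]), array([ 578.6, -119.5,   30. ]), array([ 507.2, -572.1,   30. ]), array([ 637.8, -187.6,   30. ]), array([ 670.7, -195.3,   30. ]), array([ 538. , -586.4,   30. ])]
tape [466.7 -17.   30. ]
```

Request:
{"api": "move_arm", "payload": {"jaw": [0,0,0,0,0,0,0,0,1,1], "delta_pos": [[0.0047,-0.0084,0],[0,0,0.03],[0,0,0.04],[0,0,0.04],[0,0,0.03],[0,0,0.017],[0,0,0.01],[0,0,0],[0,0,0],[0,0,0]], "spin": [0.5,0,0,0,0,0,0,0,0,0], "grip_force": 25}}

```text
t: 40.35
tool_pos: [432.2, -340.6, -12.8]
ee_rot: [0.534, 3.094, -0.003]
wrist_force: [-0.2, 0.1, -0.5]
finger_gap: 79.8
gripper_force: 0.0
```

Request:
{"api": "move_arm", "payload": {"jaw": [1,1,1,1,1,1,1,1,1], "delta_pos": [[0,0,0],[0,0,0],[0,0,0],[0,0,0],[0,0,0],[0,0,0],[0,0,0],[0,0,0],[0,0,0]], "spin": [0,0,0,0,0,0,0,0,0]}}

```text
t: 41.25
tool_pos: [431.5, -339.9, -14.2]
ee_rot: [0.535, 3.096, -0.0]
wrist_force: [-0.0, -0.5, -0.1]
finger_gap: 28.0
gripper_force: 25.0
```

Request:
{"api": "move_arm", "payload": {"jaw": [1,1,1,1,1,1,1,1,1,1], "delta_pos": [[0,0,-0.01],[0,0,-0.02],[0,0,-0.03],[0,0,-0.03],[0,0,0],[0.004,0.02,0],[0.004,0.027,0],[0.004,0.027,0],[0.004,0.027,0],[0.004,0.027,0]], "spin": [0,0,-4,-4,-4.2,0,0,0,0,0]}}

```text
t: 42.25
tool_pos: [427.9, -209.0, 76.3]
ee_rot: [0.203, 3.135, 0.0]
wrist_force: [0.4, -0.2, -2.1]
finger_gap: 27.7
gripper_force: 25.0
```

Request:
{"api": "move_arm", "payload": {"jaw": [1,1,1,1,1,1,1,1,1,1], "delta_pos": [[0.004,0.027,0],[0.004,0.027,0],[0.004,0.02,0],[0.001,0.015,0],[0,0,0.015],[0,0,0.02],[0,0,0.012],[0,0,0],[0,0,0],[0,0,0]], "spin": [0,0,0,0,0,0,0,0,0,0]}}

```text
t: 43.25
tool_pos: [427.2, -120.6, 29.7]
ee_rot: [0.203, 3.134, -0.001]
wrist_force: [0.5, 0.1, -0.7]
finger_gap: 28.0
gripper_force: 25.0
```

```bash
python3 - <<'E'
from h import *
from fit import p,model
np.set_printoptions(precision=1,suppress=True)
q,y,ob=pose(); print(q,y,ob['finger_gap'],ob['gripper_force'])
m,C,lab,u,v=model(p)
yaw=math.radians(y-180); X=np.array([math.cos(yaw),math.sin(yaw),0]);Y=np.array([-X[1],X[0],0])
n=q+[0,0,14.2+4+15]+65*X
print('label in nose',(lab-n)@X,(lab-n)@Y,(lab-n)[2])
# check with side/scene: red window & yellow dot
for nm in('side','scene'):
    c=cal(nm);I=vision.camera(nm);cv2.imwrite(f'pics/{nm}13.png',I);h=cv2.cvtColor(I,cv2.COLOR_BGR2HSV)
    k,l,st,ce=cv2.connectedComponentsWithStats(cv2.inRange(h,(22,130,110),(34,255,255)))
    print(nm,'dot exp',proj(c,q+[0,0,14.2+30]+21*X),[(ce[i].round(1).tolist(),int(st[i][4])) for i in range(1,k) if st[i][4]>8])
E
```

```text
[ 622.  -145.7  139.5   -7.4   62.    61.5] [-0.6  0.9 -0.2  0.7 -0.7 -0.9  0.9 -1.   0.   0.6 -0.7  0.6 -1.1 -0.3
 -1.4 -0.6  0.3 -0. ]
[ 427.2 -120.6   29.7] 172.59575845840567 27.965417430448518 24.99974101781845
label in nose 69.38912689417391 0.27398343395441693 -1.3779312491519349
side dot exp [[345.9 225.9]] [([296.0, 224.5], 295), ([334.8, 271.3], 45), ([338.1, 284.9], 336), ([295.0, 305.2], 417)]
scene dot exp [[308.9 228.7]] [([313.0, 25.6], 106), ([279.8, 258.0], 110), ([341.9, 263.8], 408), ([384.5, 302.1], 31)]
```

Request:
{"api": "move_arm", "payload": {"jaw": [1,1,1,1,1,1,1,1,1,1], "delta_pos": [[0,0,0],[0,0,0],[0,0,0],[0,0,0],[0,0,0],[0,0,0],[0,0,0],[0,0,0],[0,0,0],[0,0,0]], "spin": [0,0,0,0,0,0,0,0,0,0]}}

```text
t: 44.35
tool_pos: [426.6, -120.3, 28.8]
ee_rot: [-0.203, -3.135, 0.0]
wrist_force: [-0.5, -0.9, -2.2]
finger_gap: 27.6
gripper_force: 25.0
```

Request:
{"api": "move_arm", "payload": {"jaw": [1,1,1,1,1,1], "delta_pos": [[0,0,0],[0,0,0],[0,0,0],[0,0,0],[0,0,0],[0,0,0]], "spin": [0,0,0,0,0,0]}}

```text
t: 44.95
tool_pos: [426.7, -120.3, 28.8]
ee_rot: [0.203, 3.135, -0.0]
wrist_force: [-0.1, -0.5, -1.6]
finger_gap: 27.8
gripper_force: 25.0
```

```bash
python3 - <<'E'
from h import *
np.set_printoptions(precision=1,suppress=True)
c=cal('wrist');q,y,ob=pose();I=vision.camera('wrist');cv2.imwrite('pics/w14.png',I);h=cv2.cvtColor(I,cv2.COLOR_BGR2HSV)
yaw=math.radians(y-180); X=np.array([math.cos(yaw),math.sin(yaw),0])
k,l,st,ce=cv2.connectedComponentsWithStats(cv2.inRange(h,(22,130,110),(34,255,255)))
print('dot exp',proj(c,q+[0,0,14.2+30]+21*X),[(ce[i].round(1).tolist(),int(st[i][4])) for i in range(1,k) if st[i][4]>8])
# rear-end of handle: exp corners of top rear edge
Y=np.array([-X[1],X[0],0]); print('rear exp',proj(c,[q+[0,0,44.2]-65*X+14*Y,q+[0,0,44.2]-65*X-14*Y]))
print(h[200:290:6,int(321),1:].tolist())
# mat centre
print('mat c',np.mean([[498.9,-230.5],[516.3,-406.5],[360.6,-422.3],[343.3,-246.3]],0))
E
```

```text
dot exp [[321.5 366. ]] [([517.0, 278.8], 7403), ([251.3, 377.3], 123), ([391.1, 376.9], 122), ([321.0, 379.3], 10)]
rear exp [[359.4 168.7]
 [283.5 168.8]]
[[4, 238], [4, 237], [5, 237], [4, 237], [4, 237], [5, 236], [4, 236], [5, 236], [4, 235], [5, 235], [5, 235], [5, 233], [5, 233], [5, 232], [4, 232]]
mat c [ 429.8 -326.4]
```

```bash
python3 - <<'E'
import cv2,numpy as np
h=cv2.cvtColor(cv2.imread('pics/w14.png'),cv2.COLOR_BGR2HSV)
g=(h[:,:,1]<40)&(h[:,:,2]>150)
print('rear row',[int(np.argmax(g[100:,c]))+100 for c in(295,321,345)]);
for r in(175,200,260): x=np.where(g[r,250:400])[0]; print(r,(x.min()+250,x.max()+250) if len(x) else None)
E
```

```text
rear row [175, 174, 174]
175 (np.int64(292), np.int64(350))
200 (np.int64(288), np.int64(354))
260 (np.int64(289), np.int64(353))
```

The handle's rear edge and width match a level, unslipped grip. Taking it back to the mat by the reverse path.

Request:
{"api": "move_arm", "payload": {"jaw": [1,1,1,1,1,1,1,1,1,1], "delta_pos": [[0,0,-0.012],[0,0,-0.02],[0,0,-0.015],[-0.001,-0.015,0],[-0.004,-0.02,0],[-0.004,-0.027,0],[-0.004,-0.027,0],[-0.004,-0.027,0],[-0.004,-0.027,0],[-0.004,-0.027,0]], "spin": [0,0,0,0,0,0,0,0,0,0]}}

```text
t: 46.0
tool_pos: [429.4, -293.2, 75.7]
ee_rot: [-0.203, -3.135, -0.0]
wrist_force: [0.1, 0.1, -1.8]
finger_gap: 27.9
gripper_force: 25.0
```

Request:
{"api": "move_arm", "payload": {"jaw": [1,1,1,1,1,1,1,1,1,1], "delta_pos": [[-0.004,-0.027,0],[-0.004,-0.02,0],[0,0,0],[0,0,0],[0,0,0.02],[0,0,0.02],[0,0,0.02],[0,0,0.015],[0,0,0.008],[0,0,0]], "spin": [0,0,4,4,4.2,0,0,0,0,0]}}

```text
t: 47.0
tool_pos: [430.9, -339.2, -8.2]
ee_rot: [-0.534, -3.094, -0.002]
wrist_force: [0.5, 0.1, -1.5]
finger_gap: 28.2
gripper_force: 25.0
```

Request:
{"api": "move_arm", "payload": {"jaw": [1,1,1,1,1,1], "delta_pos": [[0,0,0.002],[0,0,0.002],[0,0,0.002],[0,0,0.001],[0,0,0],[0,0,0]], "spin": [0,0,0,0,0,0]}}

```text
t: 47.6
tool_pos: [431.5, -339.8, -14.0]
ee_rot: [0.535, 3.096, -0.0]
wrist_force: [0.3, 0.1, -1.4]
finger_gap: 28.0
gripper_force: 25.0
```

Request:
{"api": "move_arm", "payload": {"jaw": [1,1,1], "delta_pos": [[0,0,0.001],[0,0,0],[0,0,0]], "spin": [0,0,0]}}

```text
t: 47.9
tool_pos: [431.6, -339.9, -14.2]
ee_rot: [0.534, 3.095, -0.001]
wrist_force: [-1.9, 2.0, 6.1]
finger_gap: 27.9
gripper_force: 25.0
```

Touchdown felt: the force went from -1.4 to +6 N. Releasing gently and lifting clear.

Request:
{"api": "move_arm", "payload": {"jaw": [0.6,0.5,0.3,0.1,0,0,0,0,0,0], "delta_pos": [[0,0,0],[0,0,0],[0,0,0],[0,0,0],[0,0,0],[0,0,0],[0,0,-0.02],[0,0,-0.03],[0,0,-0.04],[0,0,-0.04]], "spin": [0,0,0,0,0,0,0,0,0,0]}}

```text
t: 48.9
tool_pos: [431.1, -339.4, 115.9]
ee_rot: [-0.535, -3.095, -0.001]
wrist_force: [0.2, -0.8, -0.5]
finger_gap: 91.6
gripper_force: 0.0
```

Request:
{"api": "move_arm", "payload": {"jaw": [0,0,0,0,0], "delta_pos": [[0,0,-0.04],[0,0,-0.04],[0,0,-0.04],[0,0,0],[0,0,0]], "spin": [0,0,0,0,0]}}

```text
t: 49.4
tool_pos: [431.6, -339.9, 235.5]
ee_rot: [0.534, 3.094, -0.002]
wrist_force: [0.2, 0.3, -0.7]
finger_gap: 91.6
gripper_force: 0.0
```

```bash
python3 - <<'E'
from stripe import *
q,y,ob=pose(); print(q,ob['t'],ob['finger_gap'],ob['wrist_force'])
c=cal('wrist');I=vision.camera('wrist');h=cv2.cvtColor(I,cv2.COLOR_BGR2HSV)
k,l,st,ce=cv2.connectedComponentsWithStats(cv2.inRange(h,(22,130,110),(34,255,255)))
print('dot exp',proj(c,[452.4,-349,30]),[(ce[i].round(1).tolist(),int(st[i][4])) for i in range(1,k) if st[i][4]>15])
for n in('scene','side'):
    a=cv2.imread(f'pics/{n}0.png');b=vision.camera(n)
    m=(cv2.absdiff(cv2.GaussianBlur(a,(3,3),0),cv2.GaussianBlur(b,(3,3),0)).max(2)>45).astype(np.uint8)
    k,l,st,ce=cv2.connectedComponentsWithStats(m); print(n,[st[i].tolist() for i in range(1,k) if st[i][4]>25 and st[i][1]>170])
E
```

```text
[ 622.  -145.7  139.5   -7.4   62.    61.5] [-0.6  0.9 -0.2  0.7 -0.7 -0.9  0.9 -1.   0.   0.6 -0.7  0.6 -1.1 -0.3
 -1.4 -0.6  0.3 -0. ]
[ 431.6 -339.9  235.5] 49.4 91.64946231855126 [ 0.2  0.3 -0.7]
dot exp [[319.7 219.5]] [([617.7, 117.4], 2419), ([321.2, 219.8], 63), ([552.6, 257.5], 2654), ([120.6, 343.9], 193), ([110.3, 375.6], 168), ([531.9, 376.1], 157), ([399.8, 417.1], 99), ([455.0, 417.0], 21)]
scene [[220, 231, 56, 33, 1238], [464, 303, 9, 9, 52]]
side [[570, 191, 42, 47, 946], [627, 200, 13, 24, 166], [625, 224, 15, 19, 177], [484, 231, 36, 16, 151], [356, 400, 9, 17, 144]]
```

The scanner is back where it started. Apart from the arm itself, the only changes are the cap and the missing nut. Handing in.

```bash
python3 -c "
from station import order
print(order.job_done())"
```

```text
the job is handed in; nothing more can be done
None
```

The job is handed in at about 49 s of the 72 s allowed, with no verdict shown. The orange cap is flat and tight, the scanner was held on the label for over 1.5 s and laid back on its mat, and nothing else in view moved. I could not see the nut inside the canister; I infer it is there because it appears nowhere else.

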